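# Hang a hook-on bin on the slat panel

## Task

Hang the small orange hook-on bin on the slat panel: tip its front up so that the upturned steel lip passes into the upper groove, then swing it down until its back lies flat on the slat below and it hangs level, between the two yellow marks, and let go. Feel for the groove and work gently, without ramming the bin or the gripper against the panel, and leave the ring gauge, the aluminium bracket and the loupe where they are.

Things in the scene. Friction and masses are not known exactly. Their poses are not given: they have to be found in the camera images.
- slat_stand: Fixed stand; its grey slat panel (250 mm wide, one rigid piece) is clamped on two posts at a height that differs each time and is NOT measured: h, 0 to 44 mm, found only by feel or sight. Origin: at table level under the middle of the slats' front face; x into the panel, away from the bin's side, y along the slats, z up. End plates at y = +-125 mm, posts behind at x = 41 to 59, 272 mm high.
- groove_zero (a point): Fixed point of the stand, front face of the slats, 150 mm over the table: where the upper groove's lower edge would be at h = 0. The upper groove is open from h to h+20 mm above this point; the middle slat below it reaches 62 mm down, the top slat above it 40 mm up. Slats are 4 mm thick, with a hollow behind them, up and down too, to a back board 34 mm behind the face.
- cap_zero (a point): Fixed point of the stand, 19 mm behind the slats' front face, 214 mm over the table: where the upper face of the panel's flat cap would be at h = 0. The real cap is h higher (38 mm deep, whole width, rigid: touch it from above to feel h) and always 64 mm above the upper groove's lower edge. Two yellow marks on the top slat's front, 52 mm left and right of the middle.
- hook_bin: Loose open orange bin, 50 mm wide (y), 77 deep, 50 high, 0.11 to 0.23 kg. Origin: centre of the underside; x to its back (hook side), z up. Steel back plate: rear face x = 40, z = 0 to 64. A 4 mm tongue (z = 60 to 64) runs on to x = 51 and ends in an upturned lip, x = 47 to 51, up to z = 84; all 50 wide. At first it stands upright, hook within 18 degrees of straight away from the robot.
- bin_grip (a point): Grip point: midway between the bin's flat side walls (50 mm apart along y), at x = -5, z = 30 mm in the bin's frame. If gripped with the fingers pointing down and 35 degrees forward (to the bin's back), the tool comes about upright when the bin's front is tipped up 40 degrees.
- bin_root (a point): Where the tongue's underside meets the back plate's rear face: x = 40, z = 60 mm in the bin's frame. Hung, it lies on the front upper edge of the middle slat: tongue on that edge, back plate on the slat's face, lip behind the top slat, 3 mm of play.
- bin_lip (a point): Middle of the lip's top edge: x = 49, z = 84 mm in the bin's frame. The lip (24 mm over the tongue's underside) is taller than the 20 mm groove, so it enters only with the bin's front tipped up: at 40 degrees it passes with 2.5 mm to spare, moving forward and upward; from there the bin swings level and is lowered.
- ring_gauge: Bystander: plain steel ring gauge, 52 mm across, 18 mm high; origin at the centre of its underside.
- milled_bracket: Bystander: milled aluminium angle bracket, 51 x 67 x 42 mm; origin at the centre of its underside. Beyond it, to the right and ahead, stand a fixed black sphere stand (187 mm high, at about x = 680, y = -400 mm) and a large measuring head that hangs over the table near it, farther to the right: reach the bin from the robot side of them.
- black_loupe: Bystander: black eye loupe, 34 mm across, 30 mm high; origin at the centre of its underside.
There are look-alikes about, which are no part of the job. What is meant by the hook_bin is not black or purple, and is the larger of those in its own colour.

How it is judged:
By the outcome, as a careful person would: the job done as asked, in the order asked, and still so for the second after the job is handed in, with the robot touching nothing.
It also fails if it takes over 61 s, if anything falls off the work surface, if the arm or the gripper's body presses on something with over 40 N, if the wrist force passes 120 N, or if a joint passes its speed limit or range.

## Robot

A 7-joint arm with a two-finger parallel gripper is mounted at the origin on a cart in front of the work surface, level with it; the furniture and walls round the work are solid. World frame = base frame: x ahead of the robot, y to its left, z up, the work surface at z = 0. Lengths are in m, angles in rad, forces in N, time in s.
With the tool pointing down it reaches from about 0.4 to 0.9 m from the base axis. Payload 5.5 kg.
Tool frame: the origin (TCP) lies on the centre line of the jaws, within the pads' length; the fingertips stand 22 mm ahead of it and the grasp point (between the pads) lies 3 mm ahead of it; y points along the fingers, z is the direction in which the jaws open and shut, and the axes are right-handed (so a half turn about y gives the same grasp; the last joint's range is limited). The gripper opens to 85 mm and grips with 20 to 120 N. Pads are 22 mm wide; open, the fingers measure 114 mm over their backs; the gripper's body (76 mm by 85 mm) begins 54 mm behind the grasp point. The pads swing forward as they close: fully open they stand 13 mm farther back than shut.
Start: joints at [1.487, 0.501, -0.427, 1.55, 0.221, 1.138, -0.21], TCP at [0.221, -0.611, 0.253] pointing down, gripper open.
Joint ranges: [-2.88, 2.88], [-0.31, 2.03], [-1.54, 1.56], [0.2, 2.42], [-1.41, 4.55], [0.19, 2.02], [-2.57, 2.57]. Speed limits (rad/s): [2.57, 2.57, 3.14, 3.14, 3.14, 3.14, 3.14].

## Interface

Orientations are given as a rotation vector (axis times angle).
In Python, from cell import read_state, viewer, close_job gives the robot as it stands.
- The arm moves only by the shell command python3 -m creep 'ROWS' [OPENING] [FORCE]. ROWS is JSON, a list that holds one entry, the list of rows, each a list of 6 numbers: the shift along the tool's x, y, z in cm, then the turn, a rotation vector about the tool's x, y, z in rad. A call has 1 to 20 rows; each row is the pose to reach, as a shift and turn from the pose commanded when the call began, along the tool's axes at that moment; what a row does not reach only later rows make up. A row lasts 1/10 s, in which the tool goes at most 50 mm and 8.59 degrees, less where a joint would pass 70% of its speed; a pose out of reach is approached as far as the arm can. A call with a gripper value outside its range is refused whole. OPENING is the closure, from 0 (fully open) to 1 (shut), set as the call begins (- or left out, the last holds). The fingers move at their own pace and stop on an object; FORCE is the grip in N (left out, the last holds). Time passes only in rows, so rows that repeat a pose let the fingers close. It gives the time, the measured TCP pose, the force and the opening at its end, in the units of the state.
- read_state(): the state, without advancing time (a new reading comes with each control period).
- viewer.capture(name): name is "side" or "top" or "wrist"; returns (picture, depth): 400x640x3 uint8, blue, green, red; 400x640 float32, m along the optical axis (not along the pixel's ray), 0 where there is no reading.
- viewer.camera_model(name): a dict with "camera_matrix" (3x3 intrinsics, pixels), "view" (4x4, takes a point from world to camera coordinates). Camera axes: x right, y down, z forward; pixel columns grow to the right and rows downward; lengths in m; the calibration is good to about 2 mm. The wrist camera is an equidistant fisheye: a pixel r from the principal point sees the ray r / f radians off the axis. A picture is of the moment at which its call begins: read the wrist's pose just before it. camera_model takes no time and is no camera call; for the wrist camera it gives the pose at the moment of the call.
- close_job(): hands the job in, once; it reports no verdict.
The state is a dict: "clock": time; "joint_pos": joint angles; "joint_vel": joint speeds; "joint_torque": joint torques, N m; "eef_pos": TCP position; "tool_rot": TCP orientation; "ft_force": force on the tool from outside, world axes, zero at the start; "wrist_torque": the same for the moment, N m; "width": opening from 0.0 (shut) to 1.0 (fully open).
Only numpy, scipy, OpenCV 4.12 (cv2) and the standard library are available. Lean on these libraries where they do the work, as an engineer would, in place of code of your own. Each camera call takes 0.05 s, during which the arm holds its last target.

## Working session

There is one attempt and no reset: what is moved stays moved. The work goes in short steps, Python scripts to look and compute and a shell command to move; the robot and the scene stay as the last step left them, time stands still between calls to the robot, and variables do not carry over. Pictures are saved under pics/ and viewed, and the job is handed in when it is done.

```bash
ls; mkdir -p pics
python3 - <<'E'
from cell import read_state, viewer
import cv2,numpy as np
s=read_state(); print({k:np.round(v,3).tolist() for k,v in s.items()})
for n in ["side","top","wrist"]:
    m=viewer.camera_model(n); print(n,np.round(m["camera_matrix"],1).tolist(),np.round(m["view"],3).tolist())
    p,d=viewer.capture(n); cv2.imwrite(f"pics/{n}0.png",p); np.save(f"pics/{n}0.npy",d)
E
```

```text
pics
{'clock': 0.0, 'joint_pos': [1.487, 0.502, -0.427, 1.551, 0.221, 1.138, -0.21], 'joint_vel': [-0.001, -0.0, 0.0, -0.0, 0.001, -0.002, -0.0], 'joint_torque': [-0.0, -56.952, -5.816, -28.094, 0.011, 0.012, -0.0], 'eef_pos': [0.221, -0.611, 0.252], 'tool_rot': [-0.356, 2.035, -2.031], 'ft_force': [0.169, 0.169, -0.374], 'wrist_torque': [0.005, 0.021, 0.003], 'width': 0.997}
side [[427.3, 0.0, 322.0], [0.0, 427.3, 200.6], [0.0, 0.0, 1.0]] [[-0.998, -0.056, 0.0, 0.54], [-0.038, 0.685, -0.727, 0.239], [0.04, -0.726, -0.686, 0.832], [0.0, 0.0, 0.0, 1.0]]
top [[486.2, 0.0, 325.3], [0.0, 486.2, 196.1], [0.0, 0.0, 1.0]] [[0.014, -1.0, 0.005, -0.181], [-0.978, -0.015, -0.21, 0.57], [0.21, -0.001, -0.978, 1.208], [0.0, 0.0, 0.0, 1.0]]
wrist [[309.7, 0.0, 321.8], [0.0, 309.7, 205.0], [0.0, 0.0, 1.0]] [[0.338, -0.941, -0.001, -0.648], [-0.905, -0.326, 0.274, -0.035], [-0.258, -0.091, -0.962, 0.379], [0.0, 0.0, 0.0, 1.0]]
```

View pics/side0.png

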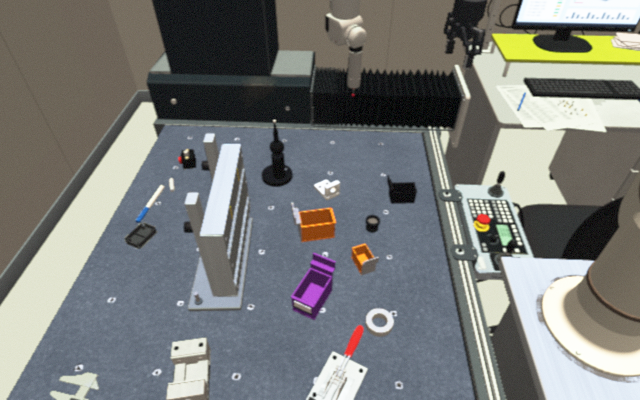

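View pics/top0.png

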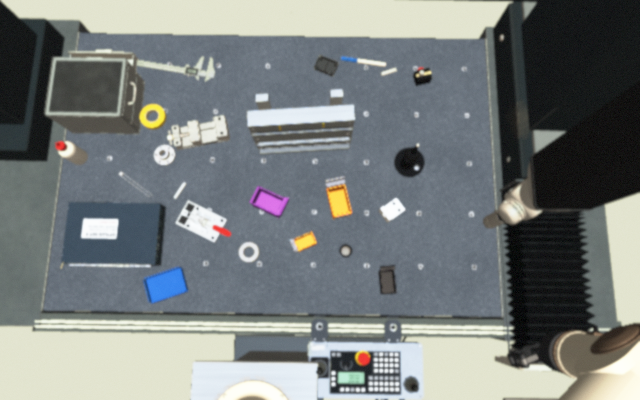

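View pics/wrist0.png

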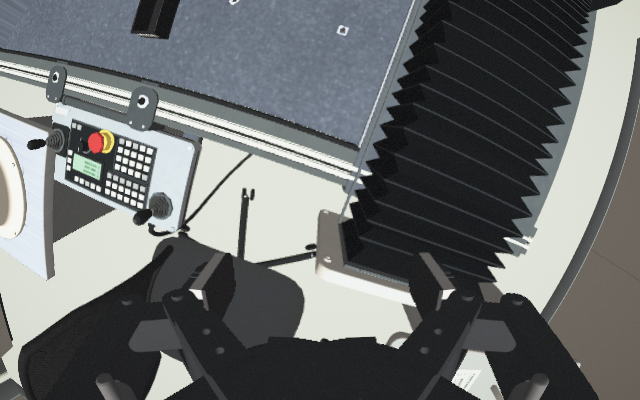

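The side view shows two orange bins: a large one at (317,225) with its hook towards the panel, and a small one at (364,258). In the top view they are at (339,200) and (303,241). The purple bin and black bin are look-alikes. The larger orange bin at top (339,200) fits the description. I'll confirm it in a crop and measure.

```bash
cat > h.py <<'E'
import numpy as np, cv2
from cell import read_state, viewer
from scipy.spatial.transform import Rotation as R
def cloud(n,p,d,m=None):
    m=m or viewer.camera_model(n); K=m["camera_matrix"];V=np.array(m["view"])
    v,u=np.mgrid[0:400,0:640]
    c=np.stack([(u-K[0][2])/K[0][0]*d,(v-K[1][2])/K[1][1]*d,d],-1)
    w=(c-V[:3,3])@V[:3,:3]
    w[d<=0]=np.nan
    return w
def px(n,P):
    m=viewer.camera_model(n);K=np.array(m["camera_matrix"]);V=np.array(m["view"])
    c=np.atleast_2d(P)@V[:3,:3].T+V[:3,3]; q=c@K.T; return q[:,:2]/q[:,2:]
def ray(n,u,v,z):
    m=viewer.camera_model(n);K=np.array(m["camera_matrix"]);V=np.array(m["view"])
    d=V[:3,:3].T@np.linalg.inv(K)@[u,v,1]; o=-V[:3,:3].T@V[:3,3]
    return o+d*(z-o[2])/d[2]
E
python3 - <<'E'
from h import *
for n in["top","side"]:
    p=cv2.imread(f"pics/{n}0.png");d=np.load(f"pics/{n}0.npy")
    w=cloud(n,p,d); hsv=cv2.cvtColor(p,cv2.COLOR_BGR2HSV)
    mk=cv2.inRange(hsv,(5,130,80),(28,255,255))
    k,l,st,c=cv2.connectedComponentsWithStats(mk)
    for i in range(1,k):
        if st[i,4]>60:
            q=w[l==i]; print(n,st[i],np.round(c[i]),np.nanmin(q,0).round(3),np.nanmax(q,0).round(3),np.nanmedian(q,0).round(3))
    # panel top
    q=w[(w[...,2]>0.19)&(w[...,2]<0.30)&(w[...,0]>0.5)&(w[...,0]<1.1)&(abs(w[...,1]+.25)<.25)]
    print(n,'high pts',len(q),np.histogram(q[:,2],bins=np.arange(.19,.3,.005)))
    np.save(f"pics/{n}w.npy",w)
p=cv2.imread("pics/top0.png")[80:270,230:430];cv2.imwrite("pics/ctop.png",cv2.resize(p,None,fx=3,fy=3,interpolation=2))
p=cv2.imread("pics/side0.png")[125:325,180:400];cv2.imwrite("pics/cside.png",cv2.resize(p,None,fx=3,fy=3,interpolation=2)[:600])
E
```

```text
top [139 104  27  25 367] [152. 116.] [ 0.769  0.28  -0.005] [0.849 0.353 0.025] [0.801 0.315 0.017]
top [327 185  25  33 598] [339. 201.] [ 0.52  -0.241 -0.005] [ 0.607 -0.177  0.059] [ 0.57  -0.209  0.005]
top [295 232  21  19 255] [305. 241.] [ 0.434 -0.147 -0.006] [ 0.482 -0.093  0.036] [ 0.461 -0.12   0.003]
top [354 351  17  15  97] [361. 357.] [ 0.143 -0.296 -0.035] [ 0.178 -0.253  0.003] [ 0.167 -0.266 -0.025]
top high pts 2483 (array([  71,   75,   73,   71,   86,   81,  448, 1142,   99,   17,   20,
         29,   17,   26,   28,   72,  122,    6,    0,    0,    0]), array([0.19 , 0.195, 0.2  , 0.205, 0.21 , 0.215, 0.22 , 0.225, 0.23 ,
       0.235, 0.24 , 0.245, 0.25 , 0.255, 0.26 , 0.265, 0.27 , 0.275,
       0.28 , 0.285, 0.29 , 0.295]))
side [ 299  208   37   34 1009] [317. 224.] [ 0.522 -0.286 -0.003] [ 0.606 -0.173  0.06 ] [ 0.563 -0.196  0.029]
side [474 220  16  12 136] [481. 226.] [ 0.141 -0.296 -0.03 ] [ 0.18  -0.258  0.   ] [ 0.167 -0.267 -0.022]
side [352 244  22  28 340] [361. 255.] [ 0.434 -0.174 -0.001] [ 0.483 -0.088  0.041] [ 0.464 -0.135  0.019]
side high pts 3386 (array([  78,   91,  115,  139,  173,  121,  122, 1829,   65,   61,   64,
         58,   63,   65,   68,   59,  215,    0,    0,    0,    0]), array([0.19 , 0.195, 0.2  , 0.205, 0.21 , 0.215, 0.22 , 0.225, 0.23 ,
       0.235, 0.24 , 0.245, 0.25 , 0.255, 0.26 , 0.265, 0.27 , 0.275,
       0.28 , 0.285, 0.29 , 0.295]))
```

View pics/ctop.png

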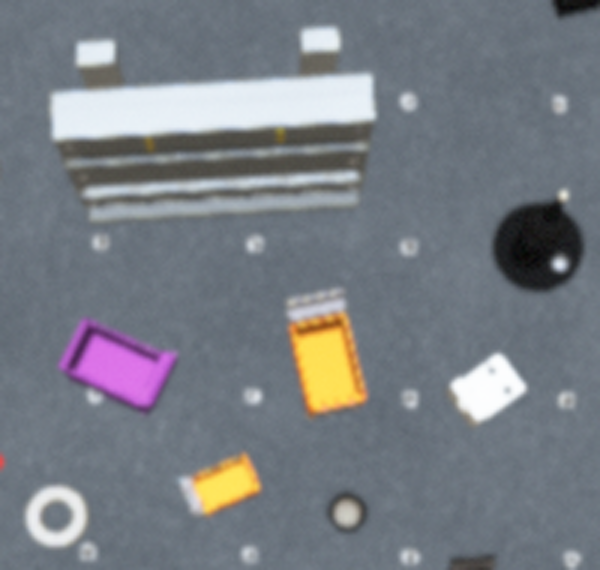

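View pics/cside.png

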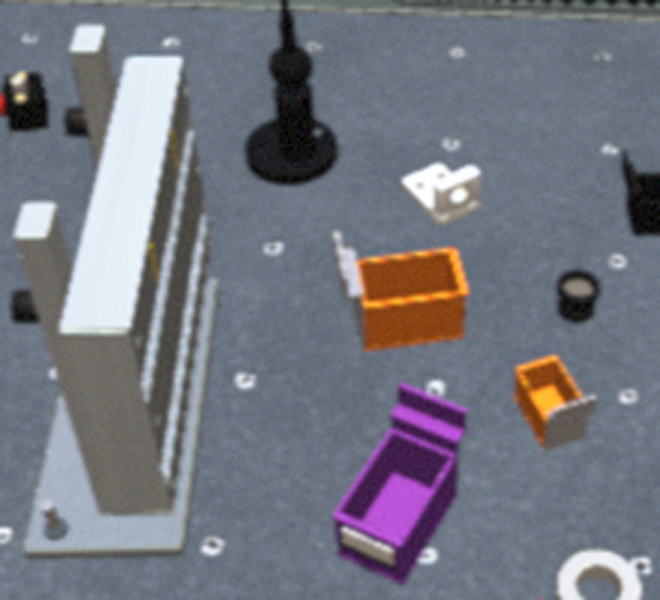

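Confirmed: the larger orange bin, with its steel hook towards the panel. Next I'll get the precise poses.

Run:
```python
from h import *
for n in["top","side"]:
    w=np.load(f"pics/{n}w.npy"); p=cv2.imread(f"pics/{n}0.png"); hsv=cv2.cvtColor(p,cv2.COLOR_BGR2HSV)
    near=(w[...,0]>0.65)&(w[...,0]<1.)&(abs(w[...,1]+.15)<.25)
    t=near&(abs(w[...,2])<0.008); print(n,'table z',np.median(w[t][:,2]))
    po=near&(w[...,2]>.264)&(w[...,2]<.28); print('post',np.median(w[po],0))
    cap=near&(abs(w[...,2]-.2265)<.004)
    cap=cv2.morphologyEx(cap.astype(np.uint8),cv2.MORPH_OPEN,np.ones((3,3)))>0
    q=w[cap]; print('cap z',np.median(q[:,2]),q[:,2].std(),len(q))
    r=cv2.minAreaRect((q[:,:2]*1000).astype(np.float32)); print('cap rect',r)
    # front face: points between heights .1 and .22 
    f=near&(w[...,2]>.185+.0)&(w[...,2]<.215); q=w[f]
    f2=q[:,:2]; print('front n',len(q), np.percentile(q,[5,50,95],axis=0).round(3).tolist())
    for a,b in((.185,.22),(.10,.14)):
        f=near&(w[...,2]>a)&(w[...,2]<b);q=w[f]
        if len(q)<30: continue
        A=np.c_[q[:,1],np.ones(len(q))]; k=np.ones(len(q),bool)
        for _ in range(10):
            s=np.linalg.lstsq(A[k],q[k,0],rcond=None)[0]; e=q[:,0]-A@s; k=abs(e-np.median(e[k]))<max(.004,0)
        print('face',a,s,k.sum(),len(q),e[k].std())
    y=cv2.inRange(hsv,(20,110,60),(35,255,200))>0; y&=near&(w[...,2]>.15)
    k,l,st,c=cv2.connectedComponentsWithStats(y.astype(np.uint8))
    for i in range(1,k):print('mark',st[i],c[i],np.median(w[l==i],0))
    # bin
    mk=cv2.inRange(hsv,(5,130,80),(28,255,255))>0
    b=(w[...,0]>.5)&(w[...,0]<.66)&(w[...,1]>-.3)&(w[...,1]<-.15)
    rim=b&(w[...,2]>.042)&(w[...,2]<.056)&mk; q=w[rim]; print('rim',len(q),np.median(q[:,2]),cv2.minAreaRect((q[:,:2]*1000).astype(np.float32)))
    st=b&(w[...,2]>.058)&(w[...,2]<.1)&~mk; q=w[st]; print('steel',len(q)); 
    hi=q[q[:,2]>.074]; print('lip',np.median(hi,0),hi[:,2].max(),cv2.minAreaRect((hi[:,:2]*1000).astype(np.float32)))
```

```text
top table z -0.000714925358421187
post [ 0.75878243 -0.03871644  0.27065576]
cap z 0.2264874418307037 0.0017990420688948885 1461
cap rect ((729.413330078125, -111.00959014892578), (42.97195053100586, 251.1696014404297), 3.8206512928009033)
front n 465 [[0.702, -0.227, 0.186], [0.711, -0.114, 0.2], [0.72, -0.001, 0.214]]
face 0.185 [-0.07965822  0.7017994 ] 534 551 0.0007970675328485806
face 0.1 [0.08753441 0.71716769] 111 597 0.002297349800932896
mark [322 123   3   4  10] [323.  124.8] [ 0.71406701 -0.16426769  0.20750405]
mark [279 126   2   4   7] [279.42857143 127.71428571] [ 0.70539267 -0.06125273  0.2076163 ]
rim 144 0.04818999917159966 ((564.2462768554688, -208.4630889892578), (81.54670715332031, 50.34539794921875), 14.001152038574219)
steel 138
lip [ 0.61345755 -0.19813486  0.08113662] 0.0863604447048357 ((613.7838134765625, -197.04888916015625), (5.147786617279053, 48.18060302734375), 14.167051315307617)
side table z 0.0003469953342467673
post [ 0.75989603 -0.03097996  0.27177356]
cap z 0.22759780929054144 0.001142844699156838 2034
cap rect ((740.5806884765625, -110.32299804
[... 266 characters left out ...]
863603883
mark [237 169   2   5   5] [237.2 171. ] [ 0.71714199 -0.17079092  0.21219143]
mark [238 175   1   1   1] [238. 175.] [ 0.71752957 -0.1727896   0.19772146]
mark [238 177   1   1   1] [238. 177.] [ 0.71610892 -0.16606012  0.19826137]
mark [238 179   1   1   1] [238. 179.] [ 0.7157162  -0.16258928  0.19604265]
mark [230 206   2  11  12] [230.5 211. ] [ 0.70785665 -0.0623095   0.20533701]
rim 253 0.04831552127188808 ((565.23388671875, -210.09793090820312), (77.45394897460938, 54.66686248779297), 13.151399612426758)
steel 122
lip [ 0.6149121  -0.19089829  0.08367251] 0.0878057637353454 ((615.9765014648438, -195.32220458984375), (3.856877326965332, 49.09072494506836), 13.95994758605957)
```

```bash
cat >> h.py <<'E'
def rel(P,Rt,P0=None,R0=None):
    s=read_state()
    if P0 is None: P0=s["eef_pos"]
    if R0 is None: R0=R.from_rotvec(s["tool_rot"])
    return np.r_[R0.inv().apply(np.array(P)-P0)*100,(R0.inv()*Rt).as_rotvec()]
def binrot(yaw,tip): # tip>0 = front up
    return R.from_euler('z',yaw,degrees=True)*R.from_euler('y',tip,degrees=True)
def toolR(Rb,sgn=1,fwd=35):
    a=np.deg2rad(fwd); y=np.array([np.sin(a),0,-np.cos(a)]); z=np.array([0,sgn,0.])
    return Rb*R.from_matrix(np.c_[np.cross(y,z),y,z])
E
python3 - <<'E'
from h import *
s=read_state();R0=R.from_rotvec(s["tool_rot"]);print(R0.as_matrix().round(2))
Rb=binrot(14,0);g=np.array([.5655,-.2088,0])+Rb.apply([-.005,0,.030])
for sg in(1,-1):
    Rt=toolR(Rb,sg);y=Rt.as_matrix()[:,1]
    for b in(.003,.11): 
        P=g-y*b; r=rel(P,Rt);print(sg,b,P.round(3),r.round(3),np.rad2deg(np.linalg.norm(r[3:])))
print(ray("top",380,208,.04),ray("top",345,250,.03))
E
```

```text
[[-0.94 -0.    0.34]
 [-0.34  0.   -0.94]
 [-0.   -1.   -0.  ]]
1 0.003 [ 0.559 -0.21   0.032] [-45.42   22.046 -26.132   0.915  -2.903  -0.049] 174.42807795885295
1 0.11 [ 0.499 -0.225  0.12 ] [-39.315  13.282 -26.772   0.915  -2.903  -0.049] 174.42807795885295
-1 0.003 [ 0.559 -0.21   0.032] [-4.5420e+01  2.2046e+01 -2.6132e+01  3.3000e-02  9.9000e-02  6.1000e-01] 35.473590034826984
-1 0.11 [ 0.499 -0.225  0.12 ] [-3.9315e+01  1.3282e+01 -2.6772e+01  3.3000e-02  9.9000e-02  6.1000e-01] 35.473590034826984
[ 0.54693872 -0.31736355  0.04      ] [ 0.43575596 -0.2259221   0.03      ]
```

```bash
python3 -m creep '[[[-39.3,13.3,-26.8,0.033,0.099,0.61],[-39.3,13.3,-26.8,0.033,0.099,0.61],[-39.3,13.3,-26.8,0.033,0.099,0.61],[-39.3,13.3,-26.8,0.033,0.099,0.61],[-39.3,13.3,-26.8,0.033,0.099,0.61],[-39.3,13.3,-26.8,0.033,0.099,0.61],[-39.3,13.3,-26.8,0.033,0.099,0.61],[-39.3,13.3,-26.8,0.033,0.099,0.61],[-39.3,13.3,-26.8,0.033,0.099,0.61],[-39.3,13.3,-26.8,0.033,0.099,0.61],[-39.3,13.3,-26.8,0.033,0.099,0.61],[-39.3,13.3,-26.8,0.033,0.099,0.61],[-39.3,13.3,-26.8,0.033,0.099,0.61],[-39.3,13.3,-26.8,0.033,0.099,0.61]]]' 0 40
python3 - <<'E'
from h import *
s=read_state(); print(s["clock"],s["joint_pos"],np.abs(s["joint_vel"]).max())
Rb=binrot(14,0);g=np.array([.5655,-.2088,0])+Rb.apply([-.005,0,.030]);Rt=toolR(Rb,-1)
print(rel(g-Rt.as_matrix()[:,1]*.003,Rt).round(3))
p,d=viewer.capture("wrist");cv2.imwrite("pics/w1.png",p)
E
```

```text
clock: 1.55
eef_pos: [0.4991, -0.2274, 0.1204]
tool_rot: [0.345, 1.849, -1.718]
ft_force: [0.2, 0.4, 1.0]
width: 0.997
1.55 [ 1.2854492   0.50246014 -0.73046133  2.24318685 -0.88956598  0.19086338
  0.20884887] 0.014712964304169034
[-5.2000e-02  1.0773e+01 -2.3500e-01 -4.0000e-03 -0.0000e+00  0.0000e+00]
```

View pics/w1.png

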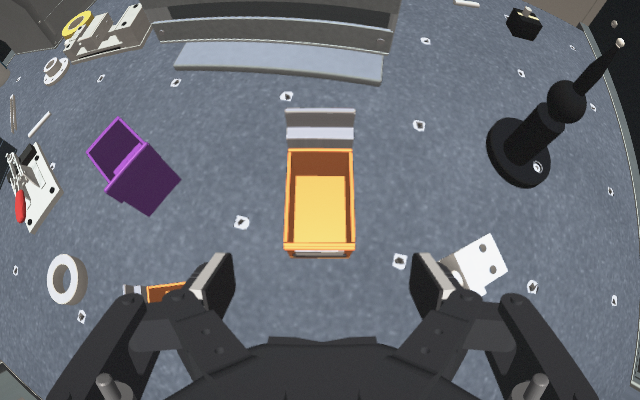

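The wrist view shows the bin centred between the pads (edges at 287 and 353, jaws about 323) and aligned with them. I'll descend along the fingers.

```bash
python3 -m creep '[[[0,2.5,-0.2,0,0,0],[0,5,-0.2,0,0,0],[0,7.5,-0.2,0,0,0],[0,9.2,-0.2,0,0,0],[0,10.2,-0.2,0,0,0],[0,10.7,-0.2,0,0,0],[0,10.7,-0.2,0,0,0]]]'
python3 - <<'E'
from h import *
s=read_state(); print(s["joint_pos"])
Rb=binrot(14,0);g=np.array([.5655,-.2088,0])+Rb.apply([-.005,0,.030]);Rt=toolR(Rb,-1)
print(rel(g-Rt.as_matrix()[:,1]*.003,Rt).round(3))
p,d=viewer.capture("wrist");cv2.imwrite("pics/w2.png",p)
E
```

```text
clock: 2.3
eef_pos: [0.5625, -0.2216, 0.0455]
tool_rot: [0.317, 1.882, -1.7]
ft_force: [-0.2, -0.3, -0.1]
width: 1.0
[ 0.95105224  0.66398248 -0.45585516  2.12386633 -1.40757061  0.19110645
  0.68521927]
[ 0.785  1.071 -1.136  0.026 -0.     0.018]
```

View pics/w2.png

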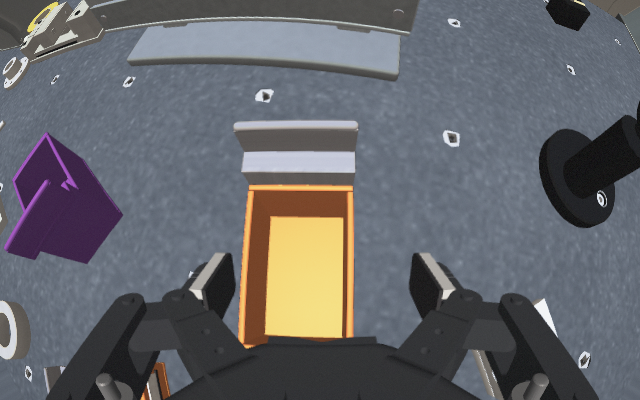

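Joints 5 and 6 are now at their range limits, so the elbow posture is poor. The bin hasn't been touched. I'll build an arm model from the readings to choose a better approach.

Run:
```python
from h import *
s=read_state()
J=[[1.487,.502,-.427,1.551,.221,1.138,-.21],[1.2854492,.50246014,-.73046133,2.24318685,-.88956598,.19086338,.20884887],s["joint_pos"]]
P=[[.221,-.611,.252],[.4991,-.2274,.1204],s["eef_pos"]]
T=[[-.356,2.035,-2.031],[.345,1.849,-1.718],s["tool_rot"]]
def dh(al,a,th,d):
    c,S=np.cos(th),np.sin(th);ca,sa=np.cos(al),np.sin(al)
    return np.array([[c,-S,0,a],[S*ca,c*ca,-sa,-d*sa],[S*sa,c*sa,ca,d*ca],[0,0,0,1]])
h=np.pi/2
def fk(q,L=(.267,.293,.0525,.0775,.3425,.076,.097)):
    d=[(0,0,L[0]),(-h,0,0),(h,0,L[1]),(h,L[2],0),(h,L[3],L[4]),(h,0,0),(-h,L[5],L[6])]
    M=np.eye(4)
    for (al,a,dd),t in zip(d,q): M=M@dh(al,a,t,dd)
    return M
for j,p,t in zip(J,P,T):
    M=fk(j);Rt=R.from_rotvec(t).as_matrix()
    print((M[:3,:3].T@Rt).round(3).tolist(), (M[:3,:3].T@(np.array(p)-M[:3,3])).round(4))
```

```text
[[-0.645, 0.042, -0.763], [-0.763, 0.003, 0.646], [0.029, 0.999, 0.03]] [-1.0805  0.3784  0.1018]
[[-0.035, -0.647, -0.762], [-0.465, -0.664, 0.585], [-0.884, 0.375, -0.278]] [-0.8766 -0.0557 -0.3399]
[[-0.221, -0.474, -0.852], [-0.553, -0.659, 0.51], [-0.803, 0.584, -0.117]] [-0.8213 -0.0384 -0.1707]
```

```bash
cat > log.py <<'E'
import json
from cell import read_state
s=read_state(); open('log.jsonl','a').write(json.dumps([list(map(float,s[k])) for k in("joint_pos","eef_pos","tool_rot")])+"\n")
import numpy as np
print(round(s["clock"],2),np.round(s["joint_pos"],3).tolist(),np.round(s["eef_pos"],4).tolist(),np.round(s["ft_force"],1).tolist(),round(s["width"],3))
E
python3 log.py
python3 -m creep '[[[0,-2.5,0,0,0,0],[0,-6,0,0,0,0],[0,-11,0,0,0,0]]]' >/dev/null; python3 log.py
python3 -m creep '[[[0,-5,0,0,0,-0.15],[0,-10,0,0,0,-0.3],[0,-10,0,0,0,-0.45],[0,-10,0,0,0,-0.6]]]' >/dev/null; python3 log.py
python3 -m creep '[[[-5,0,0,0,-0.1,0],[-10,0,0,0,-0.2,0]]]' >/dev/null; python3 log.py
python3 -m creep '[[[0,0,5,0.1,0,0],[0,0,8,0.2,0,0]]]' >/dev/null; python3 log.py
```

```text
2.35 [0.951, 0.663, -0.456, 2.125, -1.408, 0.191, 0.685] [0.5622, -0.2215, 0.0457] [-0.1, -0.3, 0.2] 1.0
2.65 [0.879, 0.388, -0.234, 2.201, -1.107, 0.442, 0.354] [0.5023, -0.2376, 0.1368] [2.2, -1.3, 1.3] 0.997
3.05 [0.49, 0.209, 0.104, 2.03, -0.282, 0.804, -0.53] [0.4488, -0.2559, 0.221] [2.0, 0.8, -0.8] 0.996
3.25 [0.409, 0.299, 0.042, 1.854, -0.238, 0.856, -0.507] [0.5463, -0.2281, 0.242] [0.9, -0.7, 0.4] 0.996
3.45 [0.376, 0.33, 0.099, 1.832, -0.124, 0.677, -0.573] [0.5841, -0.3013, 0.2424] [-1.5, -1.1, -0.8] 0.996
```

```bash
cat > kin.py <<'E'
import numpy as np, itertools, json
from scipy.spatial.transform import Rotation as R
from scipy.optimize import least_squares
D=[json.loads(l) for l in open('log.jsonl')]
D.append([[1.487,.502,-.427,1.551,.221,1.138,-.21],[.221,-.611,.252],[-.356,2.035,-2.031]])
D.append([[1.2854492,.50246014,-.73046133,2.24318685,-.88956598,.19086338,.20884887],[.4991,-.2274,.1204],[.345,1.849,-1.718]])
ax='zyzyzyz'
def chain(q,s,L,psi,Rt,t):
    # L: base h, upper d, a3, a4, forearm d, a6
    M=R.from_euler('z',psi); p=np.array([0,0,L[0]])
    for i,(a,v) in enumerate(zip(ax,q)):
        M=M*R.from_euler(a,s[i]*v)
        off={2:[L[2],0,L[1]],3:[L[3],0,L[4]],5:[L[5],0,0]}.get(i)
        if off is not None: p=p+M.apply(off)
    return p+M.apply(t), M*Rt
def res(x,s,D=D):
    o=[]
    for q,P,T in D:
        p,M=chain(q,s,x[:6],x[6],R.from_rotvec(x[7:10]),x[10:13])
        o+=list((p-P))+list((M.inv()*R.from_rotvec(T)).as_rotvec()*.3)
    return np.array(o)
if __name__=="__main__":
    best=[]
    for s in itertools.product([1],[1,-1],[1,-1],[1,-1],[1,-1],[1,-1],[1,-1]):
        # orientation consistency: relative tool
        def ro(x):
            M=[(R.from_euler('z',x[0])*R.from_euler('ZYZYZYZ'[:3],[s[0]*q[0],s[1]*q[1],s[2]*q[2]])*R.from_euler('YZY',[s[3]*q[3],s[4]*q[4],s[5]*q[5]])*R.from_euler('z',s[6]*q[6])).inv()*R.from_rotvec(T) for q,P,T in D]
            m=R.concatenate(M).mean(); return np.concatenate([(m.inv()*a).as_rotvec() for a in M])
        f=least_squares(ro,[-.785]); best.append((f.cost,s,f.x))
    best.sort(key=lambda b:b[0]); print(best[:4])
    s=best[0][1]
    fits=[]
    rng=np.random.default_rng(0)
    for k in range(6):
        x0=np.r_[.3,.35,0,0,.35,0.05,best[0][2],rng.normal(size=3)*2,0,0,.2]
        f=least_squares(res,x0,args=(s,));fits.append((f.cost,f.x))
    fits.sort(key=lambda b:b[0]);print(fits[0][0],fits[0][1].round(4))
    print(np.abs(res(fits[0][1],s)).max())
    json.dump([s,fits[0][1].tolist()],open('kin.json','w'))
E
python3 kin.py
```

```text
[(np.float64(0.17283485387804162), (1, -1, 1, -1, 1, -1, 1), array([-2.31208467])), (np.float64(0.17283485389984252), (1, 1, 1, 1, 1, 1, 1), array([0.82947017])), (np.float64(0.5250129536426456), (1, 1, 1, -1, -1, -1, -1), array([1.99441426])), (np.float64(0.5250129536649223), (1, -1, 1, 1, -1, 1, -1), array([-1.14706263]))]
0.06644625767297042 [ 0.4561 -0.0281  0.0926  0.3609  0.0781  0.2629 -2.1541  1.4646 -1.1113
 -0.8956 -0.9399 -0.0928  0.4556]
0.1519805437485123
```

```bash
sed -i 's/product(\[1\],/product([1,-1],/; s/\[-.785\]/[0.]/' kin.py; python3 kin.py
```

```text
[(np.float64(3.932284315830321e-07), (-1, 1, -1, 1, -1, 1, -1), array([-0.00092675])), (np.float64(3.932284315836721e-07), (-1, -1, -1, -1, -1, -1, -1), array([3.1406659])), (np.float64(0.1728348538374404), (1, -1, 1, -1, 1, -1, 1), array([-2.31209612])), (np.float64(0.17283485389984252), (1, 1, 1, 1, 1, 1, 1), array([0.82947017]))]
7.065670054077418e-05 [ 0.3589  0.4965  0.0074  0.0085  0.4708 -0.0044 -0.0351  1.1847 -1.2243
 -1.2375  0.0017 -0.0064  0.3315]
0.004507225386969016
```

```bash
cat > ik.py <<'E'
from kin import *; from h import binrot,toolR
s,x=json.load(open('kin.json'));x=np.array(x)
lo=np.array([-2.88,-.31,-1.54,.2,-1.41,.19,-2.57]);hi=np.array([2.88,2.03,1.56,2.42,4.55,2.02,2.57])
def f(q): return chain(q,s,x[:6],x[6],R.from_rotvec(x[7:10]),x[10:13])
def ik(P,Rt,q0,w=0.0):
    def r(q):
        p,M=f(q); return np.r_[p-P,.3*(M.inv()*Rt).as_rotvec(),w*(q-q0)]
    o=least_squares(r,np.clip(q0,lo+.01,hi-.01),bounds=(lo,hi)); e=r(o.x)[:6]
    return o.x,np.linalg.norm(e)
def sols(P,Rt,n=60,seed=0):
    rng=np.random.default_rng(seed);S=[]
    for k in range(n):
        q,e=ik(P,Rt,rng.uniform(lo,hi))
        if e<1e-4: S.append((min((q-lo)[[3,4,5]].min(),(hi-q).min(),(q-lo).min()),q))
    return sorted(S,key=lambda a:-a[0])
def grasp(P0,yaw,tip,sg=-1,fwd=35):
    Rb=binrot(yaw,tip);Rt=toolR(Rb,sg,fwd);g=np.array(P0)+Rb.apply([-.005,0,.030]);return g-Rt.as_matrix()[:,1]*.003,Rt
E
python3 - <<'E'
from ik import *
for fwd in(35,30,25):
  for nm,b in(("pick",([.5655,-.2088,0],14,0)),("pickup",([.5655,-.2088,.12],14,0)),("lvl",([.671,-.115,.1036],4.5,0)),("tip",([.63,-.118,.17],4.5,40)),("tipfar",([.58,-.118,.14],4.5,40))):
    S=sols(*grasp(*b,fwd=fwd),n=40); print(fwd,nm,len(S)); [print(round(m,3),q.round(2)) for m,q in S[:3]]
E
```

```text
35 pick 22
0.265 [-0.42  1.25  1.24  2.16  4.24  1.39  0.52]
0.209 [-0.47  1.42  1.35  2.16  4.15  1.55  0.43]
0.187 [-0.25  0.94  0.96  2.15  4.36  1.07  0.66]
35 pickup 28
0.21 [ 0.6   0.38 -0.06  2.15 -1.2   0.43  0.29]
0.207 [ 0.59  0.38 -0.05  2.15 -1.2   0.44  0.3 ]
0.176 [ 0.53  0.38  0.02  2.15 -1.23  0.46  0.32]
35 lvl 23
0.106 [-0.78  1.2   1.45  2.06  4.36  1.2  -0.07]
0.057 [ 1.24  1.25 -1.48  2.06  1.8   0.91 -2.48]
0.042 [-0.68  0.86  1.18  2.06  4.51  0.86  0.04]
35 tip 22
0.875 [-0.08  0.6   0.3   1.5  -0.15  1.15 -1.24]
0.872 [-0.11  0.61  0.35  1.5  -0.17  1.15 -1.22]
0.864 [-0.18  0.62  0.44  1.5  -0.23  1.16 -1.18]
35 tipfar 23
0.76 [ 0.69  0.67 -0.77  1.66  0.53  1.12 -1.74]
0.76 [ 0.69  0.66 -0.77  1.66  0.52  1.12 -1.74]
0.76 [-0.41  0.67  0.77  1.66 -0.46  1.1  -0.99]
30 pick 29
0.221 [-0.46  1.26  1.28  2.12  4.33  1.35  0.42]
0.195 [ 1.51  1.36 -1.34  2.12  1.72  0.78 -2.01]
0.169 [ 1.35  0.98 -1.03  2.12  1.54  0.36 -2.06]
30 pickup 27
0.296 [ 0.36  0.37  0.16  2.11 -1.03  0.49  0.07]
0.289 [ 0.39  0.37  0.14  2.11 -1.02  0.48  0.06]
0.28 [ 0.41  0.37  0.11
[... 612 characters left out ...]
-1.92]
0.187 [ 1.25  0.9  -0.96  2.08  1.28  0.38 -1.9 ]
25 pickup 20
0.363 [-0.06  0.44  0.63  2.06 -1.04  0.64 -0.  ]
0.363 [-0.03  0.43  0.59  2.06 -1.02  0.62 -0.02]
0.347 [ 0.2   0.39  0.31  2.06 -0.87  0.54 -0.13]
25 lvl 26
0.312 [-0.31  0.56  0.62  1.93 -1.02  0.5  -0.47]
0.308 [-0.3   0.56  0.61  1.93 -1.01  0.5  -0.47]
0.305 [-0.39  0.6   0.73  1.93 -1.11  0.55 -0.41]
25 tip 22
0.653 [-0.08  0.71  0.31  1.34 -0.12  1.37 -1.27]
0.65 [-0.11  0.72  0.35  1.34 -0.14  1.37 -1.25]
0.65 [-0.11  0.72  0.36  1.34 -0.15  1.37 -1.25]
25 tipfar 22
0.774 [ 0.08  0.64  0.06  1.51  0.04  1.25 -1.38]
0.767 [-0.13  0.67  0.37  1.51 -0.14  1.25 -1.24]
0.764 [-0.16  0.68  0.41  1.51 -0.17  1.26 -1.22]
```

```bash
cat >> ik.py <<'E'
def grasp(P0,yaw,tip,sg=-1,fwd=30,gx=-.010):
    Rb=binrot(yaw,tip);Rt=toolR(Rb,sg,fwd);g=np.array(P0)+Rb.apply([gx,0,.030]);return g-Rt.as_matrix()[:,1]*.003,Rt
def iklock(P,Rt,j1,q0):
    def r(z):
        q=np.r_[j1,z];p,M=f(q); return np.r_[p-P,.3*(M.inv()*Rt).as_rotvec()]
    o=least_squares(r,q0[1:]); return np.r_[j1,o.x],np.linalg.norm(o.fun)
E
python3 - <<'E'
from ik import *
for fwd in(32,28):
  for nm,b in(("pick",([.5655,-.2088,0],14,0)),("lvl",([.671,-.115,.1036],4.5,0)),("tip",([.63,-.118,.17],4.5,40))):
    q=np.array([-.2,.6,.5,2.1,-1,.5,-.2])
    for j1 in np.arange(-.6,1.3,.2):
        q2,e=iklock(*grasp(*b,fwd=fwd),j1,q)
        if e<1e-3: print(fwd,nm,q2.round(2),round(min((q2-lo).min(),(hi-q2).min()),2)); q=q2
E
```

```text
32 pick [-0.4   1.15  1.18  2.14 -1.94  1.26  0.52] -0.53
32 pick [-0.2   0.86  0.88  2.14 -1.82  0.94  0.63] -0.41
32 pick [ 0.    0.73  0.62  2.14 -1.76  0.74  0.69] -0.35
32 pick [ 0.2   0.66  0.38  2.14 -1.71  0.59  0.73] -0.3
32 pick [ 0.4   0.63  0.15  2.14 -1.67  0.46  0.76] -0.26
32 pick [ 0.6   0.62 -0.08  2.14 -1.64  0.34  0.79] -0.23
32 pick [ 0.8   0.65 -0.31  2.14 -1.59  0.22  0.81] -0.18
32 pick [ 1.    0.7  -0.55  2.14 -1.49  0.08  0.78] -0.11
32 pick [ 1.2   0.81 -0.8   2.14 -1.63 -0.11  1.01] -0.3
32 lvl [-0.6   0.74  1.04  2.03 -1.6   0.71 -0.03] -0.19
32 lvl [-0.4   0.58  0.75  2.03 -1.47  0.51 -0.04] -0.06
32 lvl [-0.2   0.51  0.49  2.03 -1.35  0.38 -0.09] 0.06
32 lvl [ 0.    0.47  0.25  2.03 -1.21  0.28 -0.18] 0.09
32 lvl [ 0.2   0.46  0.01  2.04 -0.99  0.2  -0.35] 0.01
32 lvl [ 0.4   0.47 -0.22  2.04 -0.55  0.13 -0.73] -0.06
32 lvl [ 0.6   0.5  -0.45  2.04  0.28  0.12 -1.51] -0.07
32 lvl [ 0.8   0.57 -0.7   2.04  0.98  0.19 -2.14] 0.0
32 lvl [ 1.    0.7  -0.98  2.03  1.33  0.36 -2.4 ] 0.17
32 lvl [ 1.2   1.08 -1.38  2.03  1.64  0.79 -2.46] 0.11
32 tip [-0.6   1.
[... 1202 characters left out ...]
 1.99 -0.56  0.26 -0.78] 0.07
28 lvl [ 0.4   0.48 -0.23  1.99 -0.15  0.22 -1.13] 0.03
28 lvl [ 0.6   0.51 -0.48  1.99  0.34  0.23 -1.58] 0.04
28 lvl [ 0.8   0.58 -0.73  1.99  0.81  0.31 -1.98] 0.12
28 lvl [ 1.    0.73 -1.02  1.98  1.19  0.47 -2.25] 0.28
28 tip [-0.6   1.24  1.53  1.39 -1.07  1.71 -0.68] 0.03
28 tip [-0.4   0.81  0.85  1.4  -0.49  1.38 -1.01] 0.64
28 tip [-0.2   0.7   0.49  1.4  -0.24  1.32 -1.18] 0.7
28 tip [ 0.    0.66  0.18  1.4  -0.04  1.3  -1.32] 0.72
28 tip [ 0.2   0.65 -0.13  1.4   0.14  1.3  -1.45] 0.72
28 tip [ 0.4   0.69 -0.44  1.4   0.32  1.33 -1.58] 0.69
28 tip [ 0.6   0.79 -0.79  1.4   0.55  1.4  -1.73] 0.62
28 tip [ 0.8   1.06 -1.29  1.39  0.95  1.62 -1.96] 0.25
```

Run:
```python
from ik import *
for fwd in(25,22):
  for nm,b in(("pick",([.5655,-.2088,0],14,0)),("pickhi",([.54,-.215,.09],14,0)),("lvl",([.671,-.115,.1036],4.5,0)),("tip",([.63,-.118,.17],4.5,40))):
    q=np.array([-.2,.6,.5,2.1,-1,.5,-.2])
    for j1 in np.arange(-.4,1.5,.2):
        q2,e=iklock(*grasp(*b,fwd=fwd,gx=-.016),j1,q)
        if e<1e-3: print(fwd,nm,q2.round(2),round(min((q2-lo).min(),(hi-q2).min()),2)); q=q2
```

```text
25 pick [-0.4   1.05  1.14  2.09 -1.75  1.1   0.41] -0.34
25 pick [-0.2   0.8   0.84  2.09 -1.61  0.8   0.45] -0.2
25 pick [ 0.    0.69  0.58  2.09 -1.5   0.61  0.44] -0.09
25 pick [ 0.2   0.63  0.34  2.09 -1.4   0.47  0.41] 0.01
25 pick [ 0.4   0.6   0.1   2.09 -1.27  0.36  0.34] 0.14
25 pick [ 0.6   0.6  -0.14  2.1  -1.07  0.25  0.19] 0.06
25 pick [ 0.8   0.63 -0.37  2.1  -0.6   0.15 -0.21] -0.04
25 pick [ 1.    0.7  -0.6   2.1   0.44  0.14 -1.18] -0.05
25 pick [ 1.2   0.82 -0.86  2.1   1.15  0.28 -1.8 ] 0.09
25 pick [ 1.4   1.09 -1.17  2.09  1.49  0.59 -1.98] 0.33
25 pickhi [-0.4   0.75  1.17  2.13 -1.45  0.98  0.31] -0.04
25 pickhi [-0.2   0.55  0.87  2.13 -1.29  0.74  0.25] 0.12
25 pickhi [ 0.    0.46  0.61  2.13 -1.16  0.62  0.18] 0.25
25 pickhi [ 0.2   0.42  0.38  2.13 -1.04  0.53  0.09] 0.29
25 pickhi [ 0.4   0.4   0.14  2.13 -0.91  0.46 -0.  ] 0.27
25 pickhi [ 0.6   0.39 -0.09  2.13 -0.75  0.4  -0.13] 0.21
25 pickhi [ 0.8   0.41 -0.32  2.13 -0.54  0.35 -0.31] 0.16
25 pickhi [ 1.    0.45 -0.55  2.13 -0.24  0.31 -0.57] 0.12
25 pickhi [ 1.2   0.52 -0.79  2.13  0.2   0.31 -0.97]
[... 2147 characters left out ...]
  1.92 -0.77  0.49 -0.67] 0.3
22 lvl [ 0.    0.49  0.23  1.92 -0.52  0.42 -0.86] 0.23
22 lvl [ 0.2   0.48 -0.01  1.92 -0.26  0.38 -1.08] 0.19
22 lvl [ 0.4   0.49 -0.26  1.92  0.04  0.37 -1.33] 0.18
22 lvl [ 0.6   0.53 -0.5   1.92  0.37  0.4  -1.61] 0.21
22 lvl [ 0.8   0.61 -0.77  1.92  0.71  0.47 -1.88] 0.28
22 lvl [ 1.    0.78 -1.08  1.92  1.08  0.64 -2.14] 0.43
22 tip [-0.4   0.89  0.9   1.31 -0.5   1.52 -1.01] 0.5
22 tip [-0.2   0.76  0.51  1.31 -0.23  1.45 -1.19] 0.57
22 tip [ 0.    0.71  0.17  1.31 -0.02  1.43 -1.33] 0.59
22 tip [ 0.2   0.71 -0.15  1.31  0.17  1.44 -1.46] 0.58
22 tip [ 0.4   0.76 -0.48  1.31  0.37  1.48 -1.6 ] 0.54
22 tip [ 0.6   0.87 -0.87  1.31  0.62  1.57 -1.77] 0.45
```

Run:
```python
from ik import *; from h import rel
P,Rt=grasp([.5655,-.2088,0],14,0,fwd=24,gx=-.016); y=Rt.as_matrix()[:,1]
print(P,rel(P-y*.09,Rt).round(3))
```

```text
[ 0.5487913  -0.21296595  0.03274064] [  5.44    9.324 -12.617  -0.145   0.237   0.171]
```

```bash
python3 -m creep '[[[2.2,3.7,-5,-0.06,0.1,0.07],[4.4,7.5,-10,-0.12,0.2,0.14],[5.4,9.3,-12.6,-0.145,0.237,0.171],[5.4,9.3,-12.6,-0.145,0.237,0.171],[5.4,9.3,-12.6,-0.145,0.237,0.171]]]'; python3 log.py
python3 - <<'E'
from ik import *; from h import rel
P,Rt=grasp([.5655,-.2088,0],14,0,fwd=24,gx=-.016)
print(rel(P,Rt).round(3))
E
```

```text
clock: 3.95
eef_pos: [0.5068, -0.2171, 0.1119]
tool_rot: [0.165, 1.954, -1.835]
ft_force: [-0.9, 0.1, -0.2]
width: 0.998
3.95 [0.683, 0.399, -0.174, 2.159, -0.662, 0.37, -0.203] [0.5068, -0.2171, 0.1119] [-0.9, 0.1, -0.2] 0.998
[-6.670e-01  8.921e+00  7.000e-01  1.000e-02 -6.000e-03  8.000e-03]
```

```bash
python3 -m creep '[[[-0.7,2,0.7,0.01,-0.006,0.008],[-0.7,4,0.7,0.01,-0.006,0.008],[-0.7,6,0.7,0.01,-0.006,0.008],[-0.7,7.5,0.7,0.01,-0.006,0.008],[-0.7,7.5,0.7,0.01,-0.006,0.008]]]'; python3 log.py
python3 - <<'E'
from ik import *; from h import rel
P,Rt=grasp([.5655,-.2088,0],14,0,fwd=24,gx=-.016)
print(rel(P,Rt).round(3))
E
```

```text
clock: 4.45
eef_pos: [0.5494, -0.2168, 0.0486]
tool_rot: [0.172, 1.929, -1.839]
ft_force: [-0.5, -0.1, 0.3]
width: 1.004
4.45 [0.694, 0.574, -0.25, 2.102, -0.743, 0.218, -0.111] [0.5494, -0.2168, 0.0486] [-0.5, -0.1, 0.3] 1.004
[ 0.618  1.457 -0.39  -0.004  0.004 -0.005]
```

```bash
python3 -m creep '[[[0.3,0.7,-0.2,0,0,0],[0.6,1.4,-0.4,0,0,0],[0.6,1.4,-0.4,0,0,0],[0.6,1.4,-0.4,0,0,0]]]'; python3 log.py
python3 - <<'E'
from ik import *; from h import *
P,Rt=grasp([.5655,-.2088,0],14,0,fwd=24,gx=-.016)
print(rel(P,Rt).round(3))
p,d=viewer.capture("wrist");cv2.imwrite("pics/w3.png",p)
p,d=viewer.capture("side");cv2.imwrite("pics/s3.png",cv2.resize(p[150:300,220:420],None,fx=4,fy=4))
E
```

```text
clock: 4.85
eef_pos: [0.5481, -0.2133, 0.0345]
tool_rot: [0.173, 1.928, -1.84]
ft_force: [-0.1, -0.3, 0.9]
width: 1.002
4.85 [0.672, 0.598, -0.23, 2.11, -0.882, 0.196, 0.027] [0.5481, -0.2133, 0.0345] [-0.1, -0.3, 0.9] 1.002
[ 0.006  0.195 -0.022 -0.006  0.004 -0.006]
```

View pics/w3.png

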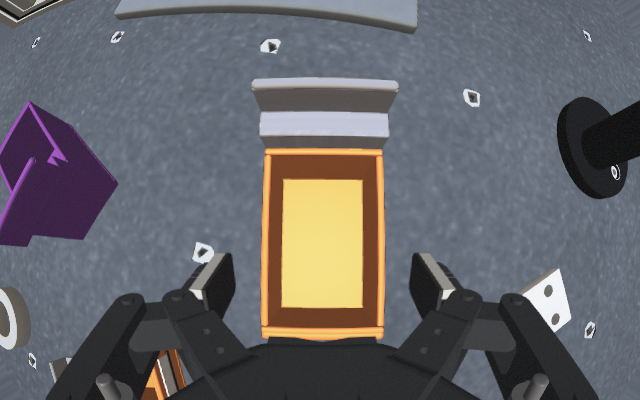

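View pics/s3.png

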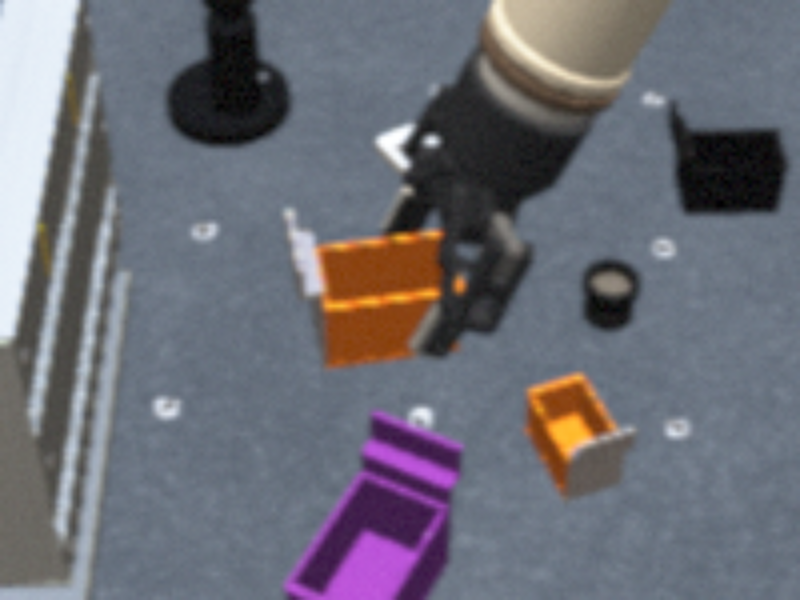

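The bin is centred: its walls at 263 and 384 sit between the pads at 234 and 413. Closing.

```bash
python3 -m creep '[[[0,0,0,0,0,0],[0,0,0,0,0,0],[0,0,0,0,0,0],[0,0,0,0,0,0],[0,0,0,0,0,0],[0,0,0,0,0,0],[0,0,0,0,0,0],[0,0,0,0,0,0]]]' 1 60; python3 log.py
python3 - <<'E'
from ik import *; from h import *
p,d=viewer.capture("wrist");cv2.imwrite("pics/w4.png",p)
E
```

```text
clock: 5.75
eef_pos: [0.5474, -0.213, 0.0337]
tool_rot: [0.173, 1.929, -1.84]
ft_force: [-2.5, 0.3, 5.9]
width: 0.58
5.75 [0.673, 0.599, -0.23, 2.111, -0.885, 0.195, 0.029] [0.5474, -0.213, 0.0337] [-2.5, 0.3, 5.9] 0.58
```

View pics/w4.png

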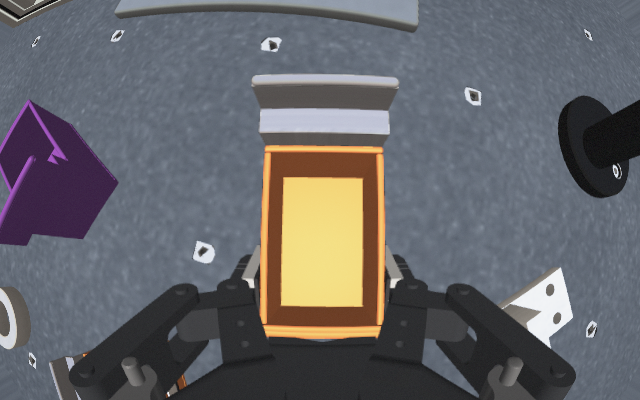

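Gripped at width 0.58, about 49 mm, which matches the bin. I'll store the bin-in-tool transform and plan the lift.

```bash
cat > plan.py <<'E'
from ik import *; from h import *
# panel frame
import os
pp=json.load(open('panel.json')) if os.path.exists('panel.json') else dict(F=[.711,-.1125],yaw=4.5,E=.1636)
def root2bin(r,tip,lat=0.):  # r=(rx,rz) mm rel. groove lower front edge -> bin origin, Rb
    a=np.deg2rad(pp["yaw"]);X=np.array([np.cos(a),np.sin(a),0]);Y=np.array([-X[1],X[0],0])
    Rb=binrot(pp["yaw"],tip); root=np.r_[pp["F"],pp["E"]]+X*r[0]/1e3+Y*lat/1e3+np.array([0,0,r[1]/1e3])
    return root-Rb.apply([.040,0,.060]),Rb
def tool(ob,Rb):
    t=json.load(open('bt.json'));Rbt=R.from_rotvec(t[0]); Rt=Rb*Rbt.inv()
    return ob-Rt.apply(t[1]),Rt
def rows(r,tip,lat=0.): return rel(*tool(*root2bin(r,tip,lat))).round(3)
E
python3 - <<'E'
from plan import *
s=read_state();Rt=R.from_rotvec(s["tool_rot"]);M=Rt.as_matrix();P=s["eef_pos"]
zt=-M[:,2]; yaw=np.rad2deg(np.arctan2(-zt[0],zt[1]));print("yaw tool",yaw,"zt",zt)
Rb=binrot(yaw,0);xb=Rb.as_matrix()[:,0];yb=Rb.as_matrix()[:,1]
o=np.array([.5655,-.2088,0]); print('lat off',(o-P)@yb); o=o+yb*((P-o)@yb); print(o)
json.dump([(Rt.inv()*Rb).as_rotvec().tolist(),Rt.inv().apply(o-P).tolist()],open('bt.json','w'))
print('up tool',Rt.inv().apply([0,0,12]).round(2), 'back', Rt.inv().apply([-4,0,12]).round(2))
# check IK chain for plan
q=s["joint_pos"]
for b in [(o+[-.02,0,.15],binrot(14,0)),root2bin((-60,-20),40),root2bin((-20,-3),40),root2bin((-1,9),40),root2bin((0,0),20),root2bin((0,0),0)]:
    Pt,Rt2=tool(*b); q,e=ik(Pt,Rt2,np.array(q),.003); print(q.round(2),round(e,4),Pt.round(3),rel(Pt,Rt2).round(2))
E
```

```text
yaw tool 14.055018942564589 zt [-0.2428497   0.97004769 -0.00561286]
lat off -0.00038707919169642677
[ 0.565406   -0.20842451  0.        ]
up tool [ -4.93 -10.94   0.07] back [ -1.4  -12.54  -0.9 ]
[ 0.55  0.28 -0.05  2.1  -0.57  0.51 -0.36] 0.0001 [ 0.527 -0.213  0.184] [ -4.4  -14.47  -0.4    0.     0.    -0.  ]
[-0.03  0.66  0.23  1.52 -0.05  1.24 -1.29] 0.0001 [ 0.59  -0.122  0.161] [-1.10e+01 -9.06e+00 -7.72e+00  1.00e-02  1.70e-01 -7.00e-01]
[-0.03  0.7   0.22  1.39 -0.06  1.32 -1.3 ] 0.0 [ 0.629 -0.119  0.178] [-1.529e+01 -8.990e+00 -7.050e+00  1.000e-02  1.700e-01 -7.000e-01]
[-0.03  0.73  0.22  1.32 -0.06  1.37 -1.31] 0.0 [ 0.648 -0.117  0.19 ] [-1.749e+01 -9.310e+00 -6.720e+00  1.000e-02  1.700e-01 -7.000e-01]
[ 0.    0.55  0.19  1.67 -0.14  0.86 -1.24] 0.0 [ 0.647 -0.118  0.159] [-16.1   -6.52  -6.76   0.04   0.16  -0.35]
[ 0.21  0.46 -0.02  1.96 -0.31  0.33 -1.02] 0.0001 [ 0.653 -0.117  0.137] [-15.7   -4.33  -6.68   0.07   0.15  -0.  ]
```

```bash
python3 -m creep '[[[-0.4,-0.9,0,0,0,0],[-1.2,-2.7,0,0,0,0],[-2.4,-5.5,0,0,0,0],[-3.8,-8.5,0,0,0,0],[-5,-11,0,0,0,0],[-5,-11,0,0,0,0]]]'; python3 log.py
python3 - <<'E'
from plan import *
print(rows((-60,-20),40)); print(rows((-60,-20),0))
E
```

```text
clock: 6.4
eef_pos: [0.55, -0.2127, 0.1589]
tool_rot: [0.176, 1.922, -1.84]
ft_force: [-0.4, -0.7, -0.2]
width: 0.577
6.4 [0.435, 0.347, 0.05, 2.084, -0.682, 0.469, -0.266] [0.55, -0.2127, 0.1589] [-0.4, -0.7, -0.2] 0.577
[-5.622e+00  2.248e+00 -7.823e+00  7.000e-03  1.680e-01 -7.030e-01]
[-4.091e+00  6.365e+00 -7.814e+00  6.500e-02  1.550e-01 -6.000e-03]
```

```bash
python3 -m creep '[[[-0.9,0.4,-1.3,0.001,0.028,-0.117],[-1.9,0.75,-2.6,0.002,0.056,-0.234],[-2.8,1.1,-3.9,0.003,0.084,-0.351],[-3.7,1.5,-5.2,0.004,0.112,-0.47],[-4.7,1.9,-6.5,0.006,0.14,-0.586],[-5.6,2.2,-7.8,0.007,0.168,-0.703],[-5.6,2.2,-7.8,0.007,0.168,-0.703],[-5.6,2.2,-7.8,0.007,0.168,-0.703]]]'; python3 log.py
python3 - <<'E'
from plan import *
print(rows((-60,-20),40))
for n in["side","top","wrist"]:
    p,d=viewer.capture(n);cv2.imwrite(f"pics/{n}5.png",p);np.save(f"pics/{n}5.npy",d)
p=cv2.imread("pics/side5.png")[120:300,180:380];cv2.imwrite("pics/s5c.png",cv2.resize(p,None,fx=4,fy=4,interpolation=2)[:600])
p=cv2.imread("pics/top5.png")[80:270,230:430];cv2.imwrite("pics/t5c.png",cv2.resize(p,None,fx=3,fy=3,interpolation=2))
E
```

```text
clock: 7.2
eef_pos: [0.5864, -0.1204, 0.1544]
tool_rot: [0.388, -2.091, 2.116]
ft_force: [-0.5, -0.4, -0.4]
width: 0.581
7.2 [-0.125, 0.674, 0.371, 1.55, -0.159, 1.233, -1.212] [0.5864, -0.1204, 0.1544] [-0.5, -0.4, -0.4] 0.581
[-0.104 -0.723  0.19   0.004  0.003  0.009]
```

View pics/s5c.png

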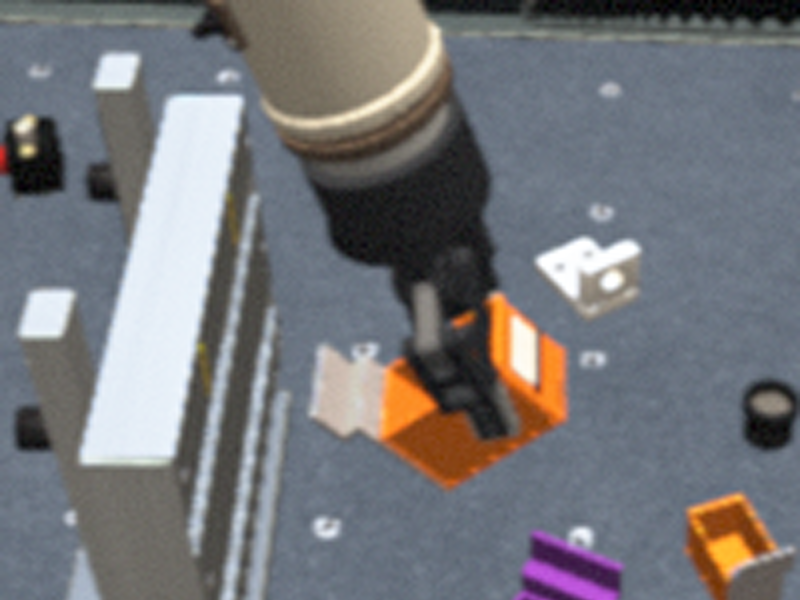

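View pics/wrist5.png

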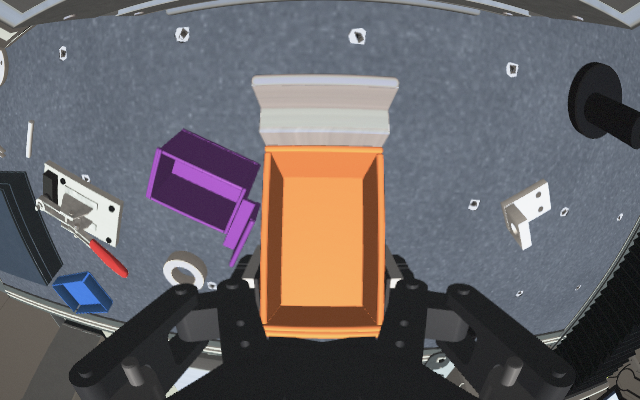

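View pics/t5c.png

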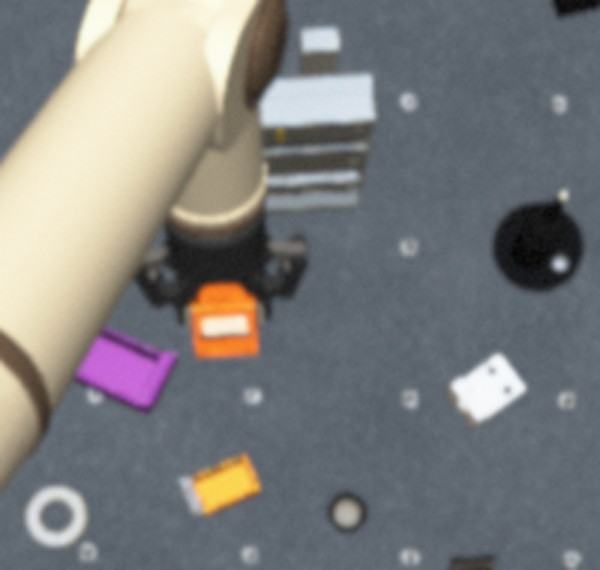

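```bash
cat >> plan.py <<'E'
def binnow():
    s=read_state();Rt=R.from_rotvec(s["tool_rot"]);t=json.load(open('bt.json'))
    return s["eef_pos"]+Rt.apply(t[1]),Rt*R.from_rotvec(t[0])
def rootnow():
    o,Rb=binnow();a=np.deg2rad(pp["yaw"]);X=np.array([np.cos(a),np.sin(a),0]);Y=np.array([-X[1],X[0],0])
    v=o+Rb.apply([.04,0,.06])-np.r_[pp["F"],pp["E"]]; e=(binrot(pp["yaw"],0).inv()*Rb).as_euler('ZYX',degrees=True)
    return (np.r_[v@X,v@Y,v[2]]*1e3).round(1),e.round(1)
E
python3 - <<'E'
from plan import *
o,Rb=binnow();print(rootnow(),o.round(4),Rb.as_euler('ZYX',degrees=True).round(1))
p=cv2.imread("pics/side5.png");d=np.load("pics/side5.npy");w=cloud("side",p,d);hsv=cv2.cvtColor(p,cv2.COLOR_BGR2HSV)
b=(w-o)@Rb.as_matrix()*1e3  # in bin frame mm
ok=(abs(b)<100).all(-1)
org=(cv2.inRange(hsv,(5,130,60),(28,255,255))>0)&ok
q=b[org];print('orange',len(q),np.percentile(q,[1,5,50,95,99],axis=0).round(1).tolist())
st=ok&~org&(b[...,0]>40)&(b[...,0]<60)&(b[...,2]>50)&(abs(b[...,1])<35)
q=b[st];print('steel',len(q),np.percentile(q,[2,10,50,90,98],axis=0).round(1).tolist())
lp=q[q[:,2]>68];print('lip',np.percentile(lp,[2,50,98],axis=0).round(1).tolist())
v,u=np.where(st);print(u.min(),u.max(),v.min(),v.max(), px("side",o+Rb.apply([[.049,.025,.084],[.049,-.025,.084],[.04,.025,.064],[-.0385,.025,0],[.04,.025,0]])).round(1).tolist())
E
```

```text
(array([-64.2,  -0.9, -24.8]), array([-0. , 40.4,  0.3])) [ 0.5779 -0.1236  0.119 ] [ 4.5 40.4  0.3]
orange 871 [[-46.6, -21.2, -0.1], [-36.9, -19.4, 2.3], [6.2, 26.2, 29.6], [39.2, 29.0, 50.9], [40.1, 62.9, 83.6]]
steel 341 [[40.8, -21.3, 50.6], [41.5, -16.8, 54.8], [51.0, 5.0, 64.8], [53.1, 25.8, 81.9], [54.7, 27.7, 83.9]]
lip [[50.7, -21.0, 68.4], [52.1, 4.9, 76.6], [54.9, 27.6, 84.3]]
257 275 206 230 [[258.7, 221.5], [260.9, 203.5], [269.4, 224.7], [321.6, 223.2], [292.0, 241.1]]
```

The bin in hand agrees with the model to about 1–2 mm: the lip's rear face reads 52 against 51, and its top 84. Now approaching the groove.

Run:
```python
from plan import *
print(rootnow(),rows((-30,-10),40))
```

```text
(array([-64.2,  -0.9, -24.8]), array([-0. , 40.4,  0.3])) [-2.876e+00 -2.325e+00 -7.500e-02  4.000e-03 -2.000e-03  7.000e-03]
```

```bash
python3 -m creep '[[[-0.7,-0.6,0,0.002,0,0.004],[-1.4,-1.2,0,0.004,0,0.007],[-2.2,-1.8,0,0.004,0,0.007],[-2.9,-2.3,0,0.004,0,0.007],[-2.9,-2.3,0,0.004,0,0.007],[-2.9,-2.3,0,0.004,0,0.007]]]'; python3 log.py
python3 - <<'E'
from plan import *
print(rootnow(),rows((-20.8,-3.2),40),rows((-8.4,11.5),40))
E
```

```text
clock: 7.95
eef_pos: [0.621, -0.1187, 0.1703]
tool_rot: [0.377, -2.092, 2.125]
ft_force: [0.3, 0.8, -2.6]
width: 0.575
7.95 [-0.121, 0.706, 0.37, 1.449, -0.165, 1.293, -1.224] [0.621, -0.1187, 0.1703] [0.3, 0.8, -2.6] 0.575
(array([-28.4,   0.9, -10.7]), array([ 0., 40.,  0.])) [-0.528 -0.928  0.091  0.     0.    -0.   ] [-1.323 -2.679  0.102  0.     0.    -0.   ]
```

```bash
python3 -m creep '[[[-0.5,-0.9,0,0,0,0],[-0.5,-0.9,0,0,0,0],[-0.5,-0.9,0,0,0,0]]]'; python3 log.py
python3 - <<'E'
from plan import *
print(rootnow())
p,d=viewer.capture("side");np.save("pics/side6.npy",d);cv2.imwrite("pics/side6.png",p)
cv2.imwrite("pics/s6c.png",cv2.resize(p[130:260,190:310],None,fx=6,fy=6,interpolation=2)[:600])
w=cloud("side",p,d);a=np.deg2rad(pp["yaw"]);X=np.array([np.cos(a),np.sin(a),0]);Y=np.array([-X[1],X[0],0])
v=(w-np.r_[pp["F"],pp["E"]])*1e3; b=np.stack([v@X,v@Y,v[...,2]],-1)
# section of panel at y in 40..90, near face
m=(b[...,1]>35)&(b[...,1]<100)&(abs(b[...,0])<40)&(b[...,2]>-70)&(b[...,2]<75)
q=b[m]
for z in range(-70,75,6):
    k=(q[:,2]>=z)&(q[:,2]<z+6)
    if k.sum()>3: print(z,k.sum(),np.percentile(q[k,0],[10,50,90]).round(1))
m=(abs(b[...,1])<35)&(b[...,0]<12)&(b[...,0]>-30)&(b[...,2]>-25)&(b[...,2]<25);q=b[m];
print(np.c_[q[np.argsort(-q[:,0])][:25]].round(1).tolist())
E
```

```text
clock: 8.25
eef_pos: [0.6285, -0.1181, 0.1781]
tool_rot: [0.376, -2.092, 2.126]
ft_force: [-0.6, -0.2, -1.8]
width: 0.578
8.25 [-0.12, 0.71, 0.371, 1.422, -0.165, 1.315, -1.227] [0.6285, -0.1181, 0.1781] [-0.6, -0.2, -1.8] 0.578
(array([-20.9,   0.9,  -2.9]), array([ 0. , 39.9, -0. ]))
-64 10 [1.4 1.6 2. ]
-58 18 [1.1 1.5 1.8]
-52 22 [1.3 1.5 2. ]
-46 19 [1.1 1.5 1.7]
-40 21 [1.2 1.4 1.7]
-34 20 [1.1 1.5 1.9]
-28 21 [1.2 1.6 1.8]
-22 16 [1.1 1.4 1.6]
-16 25 [1.2 1.5 1.8]
-10 22 [1.3 1.5 1.8]
-4 64 [1.4 2.8 4.7]
20 18 [1.2 1.5 1.8]
26 25 [1.1 1.5 1.7]
32 23 [1.  1.4 1.5]
38 28 [1.  1.4 1.7]
44 25 [0.9 1.4 1.8]
50 27 [1.1 1.4 1.8]
56 34 [ 1.   1.5 25.6]
62 582 [ 4.8 19.9 35.1]
[[5.4, 27.5, -0.7], [5.1, 29.9, -1.0], [4.4, -4.7, 7.8], [4.4, 21.3, -1.7], [4.3, 34.3, 0.8], [4.3, -20.5, 9.0], [4.3, 24.6, 9.8], [4.1, 10.9, 9.6], [3.9, -16.2, 7.7], [3.8, 13.7, 9.6], [3.8, 15.2, 8.4], [3.7, 16.7, 7.3], [3.7, -16.8, 9.7], [3.7, -0.4, 9.3], [3.6, 25.8, 0.2], [3.6, 1.5, 8.4], [3.1, 29.0, 0.8], [3.1, -11.3, 9.6], [3.0, 30.6, -0.3], [3.0, 20.9, 8.7], [2.8, -8.7, 9.3], [2.7, 24.8, 7.2], [2.7, 23.4, 8.6], [2.7, 26.2, 6.1], [2.6, 33.5, 0.0]]
```

View pics/s6c.png

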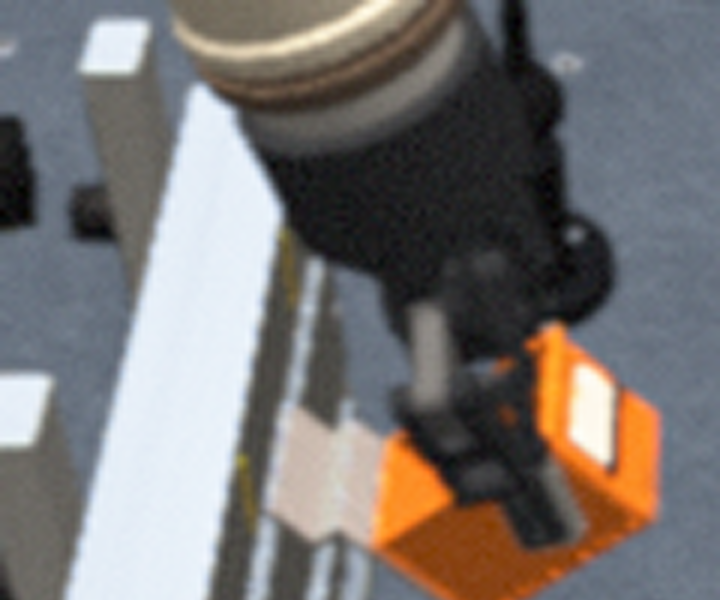

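The side view shows the lip edge entering the groove mouth, around (275,480) in the crop. Measured in the same camera, the lip and the groove agree with my frame to about 1 mm.

Run:
```python
from plan import *
for r in[(-16.8,1.6),(-12.6,6.5),(-8.4,11.5)]: print(rows(r,40))
```

```text
[-0.299 -0.576  0.089  0.     0.    -0.   ]
[-0.571 -1.161  0.093  0.     0.    -0.   ]
[-0.84  -1.756  0.096  0.     0.    -0.   ]
```

```bash
python3 -m creep '[[[-0.15,-0.29,0,0,0,0],[-0.3,-0.58,0,0,0,0],[-0.3,-0.58,0,0,0,0]]]'; python3 log.py
python3 -m creep '[[[-0.13,-0.29,0,0,0,0],[-0.27,-0.59,0,0,0,0],[-0.27,-0.59,0,0,0,0]]]'; python3 log.py
python3 - <<'E'
from plan import *
print(rootnow()); print(rows((-8.4,11.5),40),rows((-4,10.5),40),rows((-1,9),40))
E
```

```text
clock: 8.6
eef_pos: [0.6332, -0.1177, 0.1831]
tool_rot: [0.376, -2.093, 2.126]
ft_force: [1.1, -0.6, -1.0]
width: 0.58
8.6 [-0.12, 0.713, 0.371, 1.405, -0.165, 1.329, -1.229] [0.6332, -0.1177, 0.1831] [1.1, -0.6, -1.0] 0.58
clock: 8.9
eef_pos: [0.6374, -0.1174, 0.1881]
tool_rot: [0.376, -2.093, 2.126]
ft_force: [0.5, -0.5, -2.0]
width: 0.578
8.9 [-0.119, 0.715, 0.372, 1.389, -0.166, 1.343, -1.23] [0.6374, -0.1174, 0.1881] [0.5, -0.5, -2.0] 0.578
(array([-12. ,   1. ,   7.1]), array([ 0. , 39.9, -0. ]))
[-0.223 -0.529  0.097 -0.     0.    -0.001] [-0.674 -0.551  0.099 -0.     0.    -0.001] [-1.003e+00 -4.880e-01  9.900e-02 -0.000e+00  0.000e+00 -1.000e-03]
```

```bash
python3 -m creep '[[[-0.11,-0.27,0,0,0,0],[-0.22,-0.53,0,0,0,0],[-0.22,-0.53,0,0,0,0]]]'; python3 log.py
python3 -m creep '[[[-0.2,0,0,0,0,0],[-0.45,0,0,0,0,0],[-0.45,0,0,0,0,0]]]'; python3 log.py
python3 - <<'E'
from plan import *
print(rootnow()); print(rows((-1.5,9),40),rows((-1.5,5),40))
p,d=viewer.capture("side");np.save("pics/side7.npy",d);cv2.imwrite("pics/side7.png",p)
cv2.imwrite("pics/s7c.png",cv2.resize(p[130:260,190:310],None,fx=6,fy=6,interpolation=2)[:600])
E
```

```text
clock: 9.2
eef_pos: [0.6408, -0.117, 0.1925]
tool_rot: [0.376, -2.093, 2.126]
ft_force: [-0.3, 0.5, -1.2]
width: 0.58
9.2 [-0.118, 0.717, 0.372, 1.375, -0.166, 1.355, -1.232] [0.6408, -0.117, 0.1925] [-0.3, 0.5, -1.2] 0.58
clock: 9.5
eef_pos: [0.6448, -0.1165, 0.1905]
tool_rot: [0.377, -2.092, 2.125]
ft_force: [0.8, 0.1, -2.6]
width: 0.579
9.5 [-0.117, 0.726, 0.371, 1.363, -0.168, 1.359, -1.233] [0.6448, -0.1165, 0.1905] [0.8, 0.1, -2.6] 0.579
(array([-4.5,  1.2,  9.5]), array([ 0., 40.,  0.]))
[-0.301 -0.037  0.122  0.     0.    -0.   ] [-0.41   0.348  0.121  0.     0.    -0.   ]
```

View pics/s7c.png

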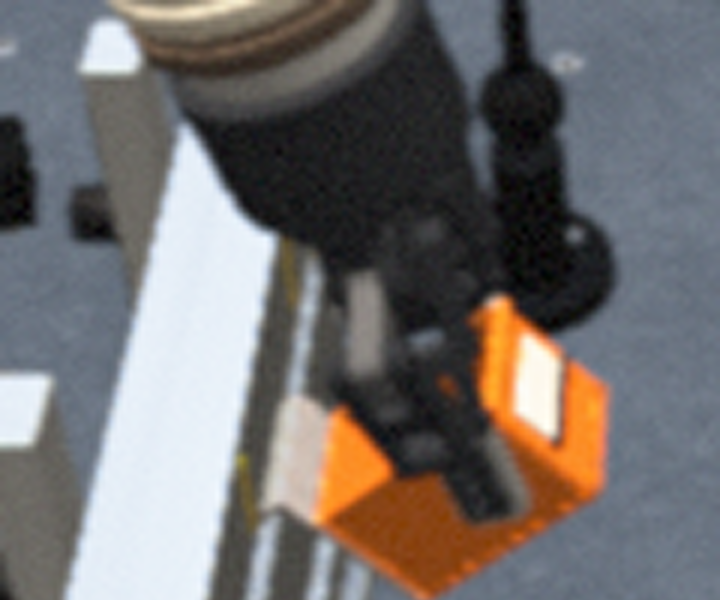

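```bash
python3 -m creep '[[[-0.15,0,0,0,0,0],[-0.3,0.05,0,0,0,0],[-0.3,0.05,0,0,0,0]]]'; python3 log.py
python3 - <<'E'
from plan import *
print(rootnow()); 
for r,t in[((-1.2,7),35),((-1,6.5),30),((-1,6),25),((-1,5.5),20),((-1,5),15),((-1,4.5),10),((-1,4),5),((-1,4),0)]: print(t,rows(r,t,1))
E
```

```text
clock: 9.85
eef_pos: [0.6475, -0.1164, 0.1894]
tool_rot: [0.377, -2.092, 2.125]
ft_force: [0.0, 0.2, -1.1]
width: 0.58
9.85 [-0.116, 0.732, 0.37, 1.355, -0.169, 1.36, -1.233] [0.6475, -0.1164, 0.1894] [0.0, 0.2, -1.1] 0.58
(array([-1.8,  1.1,  8.3]), array([ 0., 40.,  0.]))
35 [-0.121  0.668  0.006  0.     0.001  0.087]
30 [-2.260e-01  1.266e+00  4.000e-03  1.000e-03  1.000e-03  1.740e-01]
25 [-3.610e-01  1.861e+00  1.000e-03  1.000e-03  2.000e-03  2.620e-01]
20 [-5.420e-01  2.443e+00 -1.000e-03  1.000e-03  2.000e-03  3.490e-01]
15 [-7.690e-01  3.009e+00 -4.000e-03  1.000e-03  2.000e-03  4.360e-01]
10 [-1.041e+00  3.554e+00 -6.000e-03  1.000e-03  3.000e-03  5.230e-01]
5 [-1.355e+00  4.075e+00 -7.000e-03  2.000e-03  3.000e-03  6.110e-01]
0 [-1.695e+00  4.520e+00 -9.000e-03  2.000e-03  4.000e-03  6.980e-01]
```

Two rows per 5° step, down to 20°, then a check.

```bash
python3 -m creep '[[[-0.06,0.33,0,0,0,0.044],[-0.12,0.67,0,0,0,0.087],[-0.17,0.97,0,0,0,0.13],[-0.23,1.27,0,0,0,0.174],[-0.29,1.56,0,0,0,0.218],[-0.36,1.86,0,0,0,0.262],[-0.36,1.86,0,0,0,0.262]]]'; python3 log.py
python3 - <<'E'
from plan import *
print(rootnow()); 
for r,t in[((-1,5.5),20),((-1,5),15),((-1,4.5),10),((-1,4),5),((-1,4),0)]: print(t,rows(r,t,1))
E
```

```text
clock: 10.55
eef_pos: [0.6444, -0.1171, 0.1706]
tool_rot: [-0.103, 2.181, -2.191]
ft_force: [-0.1, -0.0, -0.3]
width: 0.576
10.55 [-0.113, 0.585, 0.351, 1.618, -0.221, 0.99, -1.181] [0.6444, -0.1171, 0.1706] [-0.1, -0.0, -0.3] 0.576
(array([-2.6,  0.6,  6.2]), array([ 0.1, 25. ,  0.1]))
20 [-0.186  0.625 -0.04   0.002  0.001  0.088]
15 [-2.59e-01  1.23e+00 -4.20e-02  2.00e-03  1.00e-03  1.75e-01]
10 [-3.810e-01  1.827e+00 -4.400e-02  2.000e-03  1.000e-03  2.620e-01]
5 [-5.490e-01  2.411e+00 -4.600e-02  2.000e-03  2.000e-03  3.490e-01]
0 [-7.640e-01  2.929e+00 -4.700e-02  2.000e-03  2.000e-03  4.370e-01]
```

```bash
python3 -m creep '[[[-0.12,0.31,0,0,0,0.044],[-0.19,0.62,0,0,0,0.088],[-0.22,0.93,0,0,0,0.131],[-0.26,1.23,0,0,0,0.175],[-0.32,1.53,0,0,0,0.218],[-0.38,1.83,0,0,0,0.262],[-0.38,1.83,0,0,0,0.262]]]'; python3 log.py
python3 - <<'E'
from plan import *
print(rootnow()); 
for r,t in[((-1,4.),6),((-1,3.5),3),((-1,3.5),0),((-.5,3.5),0)]: print(t,rows(r,t,1))
E
```

```text
clock: 11.25
eef_pos: [0.6478, -0.1168, 0.1517]
tool_rot: [0.171, 2.061, -2.046]
ft_force: [0.4, -0.1, -1.4]
width: 0.575
11.25 [-0.05, 0.486, 0.278, 1.846, -0.335, 0.609, -1.053] [0.6478, -0.1168, 0.1517] [0.4, -0.1, -1.4] 0.575
(array([-1.1,  0.7,  3.8]), array([ 0.1, 10.1,  0.1]))
6 [-0.027  0.441 -0.035  0.003  0.002  0.071]
3 [-0.047  0.824 -0.036  0.003  0.002  0.124]
0 [-0.097  1.156 -0.037  0.003  0.002  0.176]
0 [-0.146  1.169 -0.037  0.003  0.002  0.176]
```

```bash
python3 -m creep '[[[-0.04,0.22,0,0,0,0.035],[-0.05,0.44,0,0,0,0.07],[-0.07,0.65,0,0,0,0.1],[-0.09,0.82,0,0,0,0.124],[-0.12,1.0,0,0,0,0.15],[-0.14,1.16,0,0,0,0.176],[-0.14,1.16,0,0,0,0.176]]]'; python3 log.py
python3 - <<'E'
from plan import *
print(rootnow()); 
for r,t in[((-.5,2),0),((-.5,1),0),((-.5,0),0),((-.5,-1),0)]: print(t,rows(r,t,1))
p,d=viewer.capture("side");np.save("pics/side8.npy",d);cv2.imwrite("pics/side8.png",p)
cv2.imwrite("pics/s8c.png",cv2.resize(p[130:260,190:310],None,fx=6,fy=6,interpolation=2)[:600])
E
```

```text
clock: 11.95
eef_pos: [0.6511, -0.1166, 0.1399]
tool_rot: [0.337, 1.972, -1.942]
ft_force: [-8.9, -0.6, 1.3]
width: 0.574
11.95 [0.095, 0.45, 0.119, 1.979, -0.491, 0.345, -0.864] [0.6511, -0.1166, 0.1399] [-8.9, -0.6, 1.3] 0.574
(array([-1.4,  0.7,  2.4]), array([0.2, 0.2, 0.2]))
0 [-0.067  0.097 -0.038  0.005  0.002  0.003]
0 [-0.026  0.189 -0.038  0.005  0.002  0.003]
0 [ 0.015  0.28  -0.038  0.005  0.002  0.003]
0 [ 0.056  0.371 -0.038  0.005  0.002  0.003]
```

View pics/s8c.png

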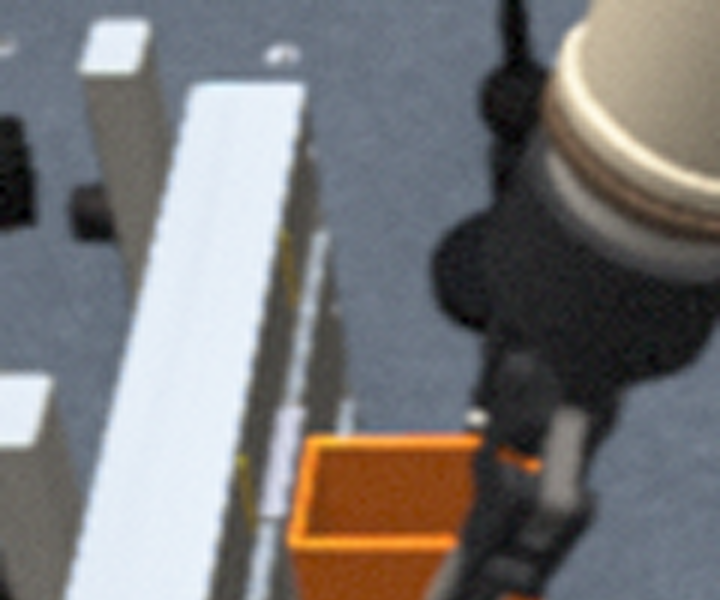

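The swing is done and the bin is level, with the lip behind the top slat. There is light contact (9 N) with the slat face. I'll ease off slightly and lower in small steps, watching the force.

```bash
python3 -m creep '[[[0.05,-0.01,0,0,0,-0.002],[0.09,0.08,0,0,0,-0.002],[0.09,0.08,0,0,0,-0.002]]]'; python3 log.py
python3 -m creep '[[[0.04,0.09,0,0,0,0],[0.04,0.09,0,0,0,0]]]'; python3 log.py
python3 - <<'E'
from plan import *
print(rootnow())
E
```

```text
clock: 12.3
eef_pos: [0.6511, -0.1166, 0.1392]
tool_rot: [0.334, 1.973, -1.943]
ft_force: [-10.9, -1.7, 3.4]
width: 0.579
12.3 [0.093, 0.451, 0.121, 1.977, -0.49, 0.347, -0.865] [0.6511, -0.1166, 0.1392] [-10.9, -1.7, 3.4] 0.579
clock: 12.5
eef_pos: [0.6511, -0.1166, 0.1383]
tool_rot: [0.334, 1.973, -1.943]
ft_force: [-11.9, -1.0, 3.9]
width: 0.578
12.5 [0.094, 0.453, 0.119, 1.978, -0.491, 0.345, -0.864] [0.6511, -0.1166, 0.1383] [-11.9, -1.0, 3.9] 0.578
(array([-1.3,  0.8,  0.8]), array([0.2, 0.3, 0.2]))
```

```bash
python3 -m creep '[[[0.1,-0.03,0,0,0,0],[0.1,-0.03,0,0,0,0]]]'; python3 log.py
python3 -m creep '[[[0.04,0.09,0,0,0,0],[0.04,0.09,0,0,0,0]]]'; python3 log.py
python3 - <<'E'
from plan import *
print(rootnow())
E
```

```text
clock: 12.7
eef_pos: [0.6511, -0.1166, 0.1384]
tool_rot: [0.336, 1.971, -1.942]
ft_force: [-5.7, -0.7, 0.0]
width: 0.58
12.7 [0.095, 0.452, 0.118, 1.979, -0.492, 0.342, -0.862] [0.6511, -0.1166, 0.1384] [-5.7, -0.7, 0.0] 0.58
clock: 12.9
eef_pos: [0.651, -0.1166, 0.1376]
tool_rot: [0.336, 1.971, -1.942]
ft_force: [-7.5, -0.3, 2.0]
width: 0.578
12.9 [0.097, 0.453, 0.116, 1.98, -0.493, 0.34, -0.861] [0.651, -0.1166, 0.1376] [-7.5, -0.3, 2.0] 0.578
(array([-1.4,  0.8,  0.1]), array([0.2, 0.2, 0.2]))
```

```bash
python3 -m creep '[[[0.06,0.08,0,0,0,0],[0.06,0.08,0,0,0,0]]]'; python3 log.py
python3 -m creep '[[[0.06,0.08,0,0,0,0],[0.06,0.08,0,0,0,0]]]'; python3 log.py
python3 - <<'E'
from plan import *
print(rootnow())
E
```

```text
clock: 13.1
eef_pos: [0.6511, -0.1166, 0.137]
tool_rot: [0.336, 1.971, -1.942]
ft_force: [-7.9, -1.1, 4.2]
width: 0.578
13.1 [0.098, 0.454, 0.115, 1.98, -0.495, 0.338, -0.859] [0.6511, -0.1166, 0.137] [-7.9, -1.1, 4.2] 0.578
clock: 13.3
eef_pos: [0.6511, -0.1166, 0.1369]
tool_rot: [0.337, 1.97, -1.941]
ft_force: [-11.8, -1.0, 10.7]
width: 0.58
13.3 [0.1, 0.454, 0.113, 1.981, -0.496, 0.337, -0.857] [0.6511, -0.1166, 0.1369] [-11.8, -1.0, 10.7] 0.58
(array([-1.5,  0.8, -0.5]), array([0.3, 0.1, 0.1]))
```

The bin is seated: vertical travel stopped at 10.7 N with the root 0.5 mm from predicted, so h ≈ 13 mm. It is level to 0.3°. I'll relieve the load slightly and release.

```bash
python3 -m creep '[[[0.03,-0.06,0,0,0,0],[0.03,-0.06,0,0,0,0]]]'; python3 log.py
python3 -m creep '[[[0,0,0,0,0,0],[0,0,0,0,0,0],[0,0,0,0,0,0],[0,0,0,0,0,0],[0,0,0,0,0,0],[0,0,0,0,0,0]]]' 0.2; python3 log.py
python3 - <<'E'
from plan import *
p,d=viewer.capture("wrist");cv2.imwrite("pics/w9.png",p)
p,d=viewer.capture("side");np.save("pics/side9.npy",d);cv2.imwrite("pics/side9.png",p)
cv2.imwrite("pics/s9c.png",cv2.resize(p[130:260,190:310],None,fx=6,fy=6,interpolation=2)[:600])
E
```

```text
clock: 13.5
eef_pos: [0.651, -0.1166, 0.137]
tool_rot: [0.338, 1.969, -1.941]
ft_force: [-8.2, 0.2, 5.0]
width: 0.581
13.5 [0.1, 0.454, 0.113, 1.982, -0.496, 0.336, -0.857] [0.651, -0.1166, 0.137] [-8.2, 0.2, 5.0] 0.581
clock: 14.1
eef_pos: [0.6512, -0.1163, 0.1367]
tool_rot: [0.339, 1.968, -1.941]
ft_force: [-0.2, -0.1, -1.4]
width: 0.798
14.1 [0.1, 0.454, 0.112, 1.983, -0.497, 0.332, -0.857] [0.6512, -0.1163, 0.1367] [-0.2, -0.1, -1.4] 0.798
```

View pics/w9.png

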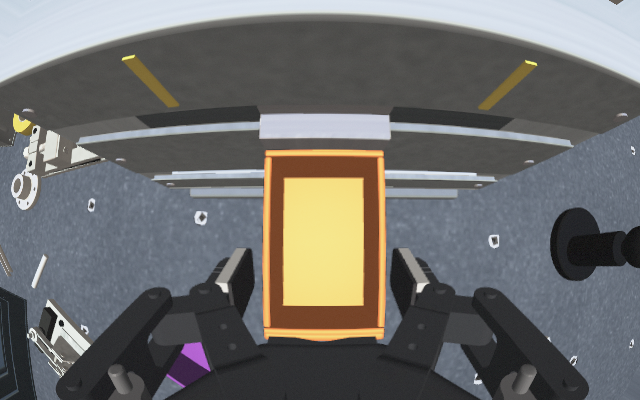

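View pics/s9c.png

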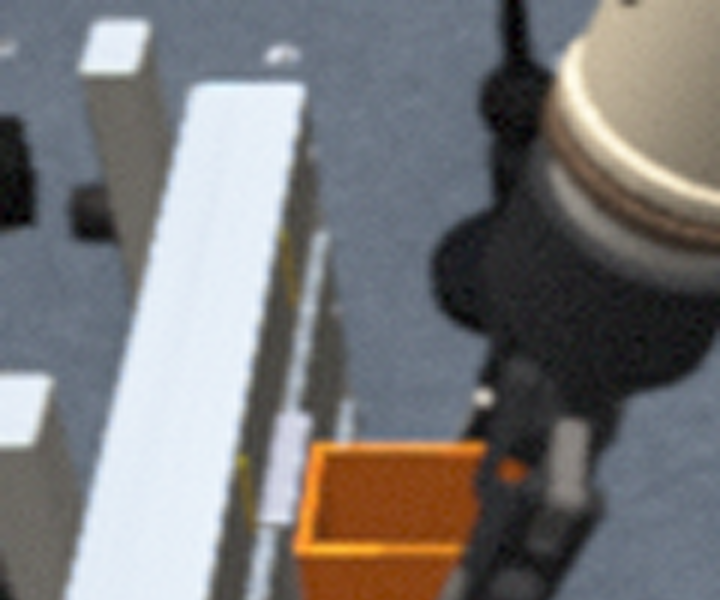

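Released. The bin hangs on its own, midway between the marks, and both pads are clear. Retreating along the fingers.

```bash
python3 -m creep '[[[0,-0.5,0,0,0,0],[0,-1.5,0,0,0,0],[0,-3,0,0,0,0],[0,-5.5,0,0,0,0],[0,-8.5,0,0,0,0],[0,-12,0,0,0,0],[0,-12,0,0,0,0]]]'; python3 log.py
python3 -m creep '[[[4,-2,0,0,0,0],[8,-4,0,0,0,0],[8,-4,0,0,0,0],[8,-4,0,0,0,0]]]'; python3 log.py
python3 - <<'E'
from plan import *
p,d=viewer.capture("side");cv2.imwrite("pics/side10.png",p)
cv2.imwrite("pics/s10c.png",cv2.resize(p[130:280,180:380],None,fx=4,fy=4,interpolation=2))
w=cloud("side",p,d);hsv=cv2.cvtColor(p,cv2.COLOR_BGR2HSV)
a=np.deg2rad(pp["yaw"]);X=np.array([np.cos(a),np.sin(a),0]);Y=np.array([-X[1],X[0],0])
v=(w-np.r_[pp["F"],pp["E"]])*1e3; b=np.stack([v@X,v@Y,v[...,2]],-1)
m=(cv2.inRange(hsv,(5,130,60),(28,255,255))>0)&(b[...,2]>-75)&(b[...,2]<20)&(abs(b[...,1])<60)&(b[...,0]>-100)
m=cv2.erode(m.astype(np.uint8),np.ones((2,2)))>0
q=b[m];print(len(q),np.percentile(q,[1,50,99],axis=0).round(1).tolist())
top=q[q[:,2]>-16];A=np.c_[top[:,:2],np.ones(len(top))]
k=np.ones(len(top),bool)
for _ in range(8):
    s=np.linalg.lstsq(A[k],top[k,2],rcond=None)[0];k=abs(top[:,2]-A@s)<2
print('rim plane slopes deg',np.rad2deg(s[:2]).round(2),s[2],k.sum())
p,d=viewer.capture("top");cv2.imwrite("pics/top10.png",p)
cv2.imwrite("pics/t10c.png",cv2.resize(p[80:270,230:430],None,fx=3,fy=3,interpolation=2))
E
```

```text
clock: 14.9
eef_pos: [0.603, -0.1215, 0.2519]
tool_rot: [0.348, 1.962, -1.939]
ft_force: [-0.4, 0.0, 0.3]
width: 0.799
14.9 [0.004, 0.208, 0.245, 2.017, -0.348, 0.533, -0.99] [0.603, -0.1215, 0.2519] [-0.4, 0.0, 0.3] 0.799
clock: 15.3
eef_pos: [0.5122, -0.1276, 0.2502]
tool_rot: [0.342, 1.968, -1.941]
ft_force: [0.4, 0.1, 0.5]
width: 0.799
15.3 [0.036, 0.054, 0.259, 2.194, -0.33, 0.518, -0.941] [0.5122, -0.1276, 0.2502] [0.4, 0.1, 0.5] 0.799
1319 [[-81.4, -24.1, -59.5], [-41.7, 22.8, -32.3], [-5.2, 27.0, -10.5]]
rim plane slopes deg [0.62 1.13] -13.010811921268568 181
```

View pics/s10c.png

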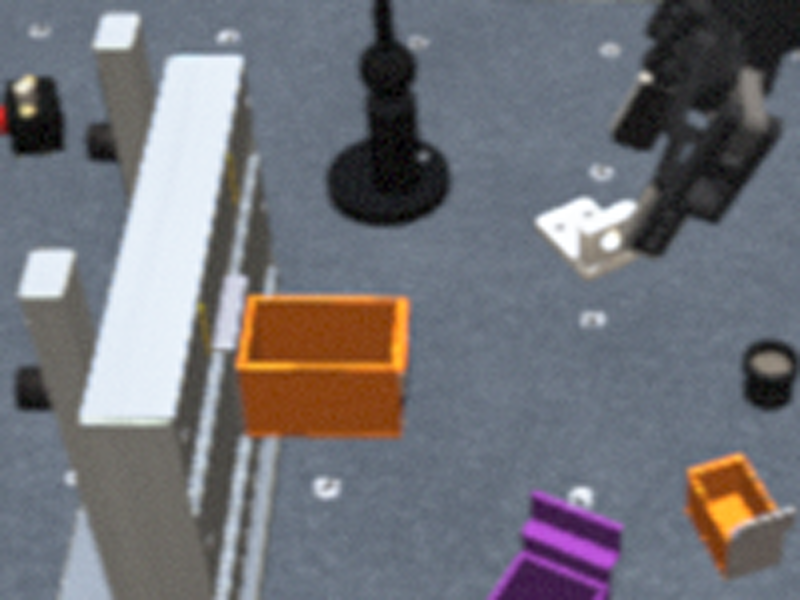

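View pics/t10c.png

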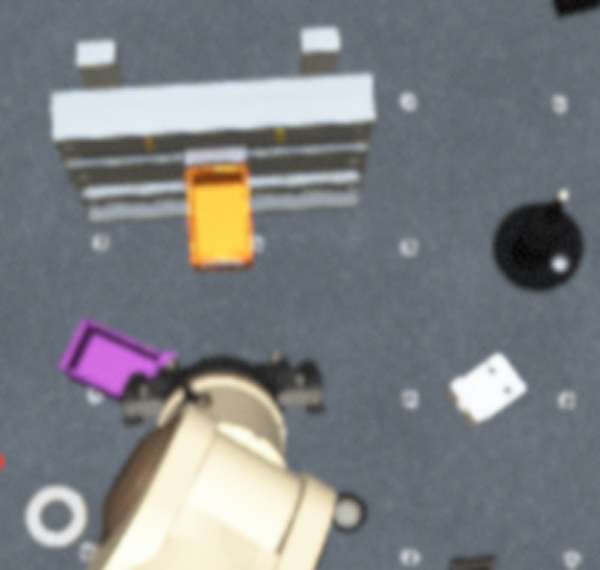

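The bin hangs level with its back on the slat, centred between the marks. The bracket (490,388), loupe (348,512) and ring (57,517) are where they started in the top crop. Handing in.

```bash
python3 -c "
from cell import close_job
print(close_job())"
```

```text
the job is handed in; nothing more can be done
None
```

The orange bin is hanging on the slat panel, released and level, between the two yellow marks. I handed the job in at about 15.4 s; no verdict is reported.

- **How it went:** I gripped the bin and tipped its front up 40°. The lip went into the upper groove with no contact felt. I then swung it level and lowered it until the tongue seated on the slat edge (about 11 N up, 12 N back at most), which put h at about 13 mm.
- **Final checks:**
  - The side view shows the rim level to about 0.6° front to back and 1.1° side to side, within depth noise.
  - The bin is about 1 mm from the middle by the arm's reading, and the gripper is well clear.
  - In the last top view the ring gauge, aluminium bracket and loupe look unmoved.
- **What disagreed:**
  - My first approach, with the fingers 35° forward, ran joints 5 and 6 up to the edge of their ranges. I backed off without touching the bin and used a 24° grip nearer the bin's front instead.
  - During that grip joint 6 read as low as 0.195, just above its 0.19 limit.
  - The slat face was about 1.4 mm nearer than I had measured. I felt that as light contact and eased off.

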